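# Drop the routing template over its locating pins

### The job

The clear blue routing template is lying askew on the oak blank, riding up on the tips of the two steel locating pins. With your fingertips, gently nudge it sideways until its round hole and its slot drop over their pins (round hole on the left pin) and it lies flat on the oak. Do not grip it or lift it, leave the tools around it where they are, and finish with your hand clear.

Things in the scene. Friction and masses are not known exactly. Their poses are not given: they have to be found in the camera images.
- blank: Oak blank 280 (x) x 360 (y) x 20 mm, fixed on a black mat 300 x 380 x 3 mm; its top is 23 mm above the bench. Origin: centre of the mat's underside; z up, x away from the robot (yaw within 0.2 rad), y left. Pins stand in its top at x = +30, y = +90 (pin_a) and -90 mm (pin_b). Pencil lines on it show the outline of the seated template: 170 x 240 mm, centred on the blank and square to it.
- pin_a (a point): Tip centre of the left steel pin (y = +90 mm in the blank's frame). Both pins: 12 mm diameter for the lowest 3 mm, then a cone up to a 4 mm tip, 10 mm high in all above the oak.
- pin_b (a point): Tip centre of the right steel pin (y = -90 mm in the blank's frame), same form.
- template: Loose see-through blue acrylic plate 170 (x) x 240 (y) x 12 mm, 0.35 to 0.57 kg, with a pointed-arch window (y +-45, x -60 to +34 mm). Origin: centre of its underside; axes as the blank's once seated. At the start 12 to 30 mm too near the robot, up to 20 mm off left or right, up to 0.1 rad askew; near edge on the oak, far part on the pin tips, sloping 0.07 rad. Seated: origin 23 mm above the bench.
- hole_a (a point): Centre of the round hole, 14 mm diameter, at the template's underside; x = +30, y = +90 mm in the template's frame. It goes over pin_a. A hole drops over its pin by its own weight once within about 4 mm of it in plan; the template can then still turn about that pin. It may hang on the cone a few mm high: a light press beside the hole or another nudge seats it.
- hole_b (a point): Centre of the slot, 14 mm (x) x 18 mm (y), at the template's underside; x = +30, y = -90 mm in the template's frame. It goes over pin_b.
- gouge_dark: Palm gouge with a dark mushroom handle, 135 mm long, 38 mm high, lying on the bench beside the left end of the blank; leave it. Origin: on the bench under the ferrule, x towards the blade.
- gouge_pale: Palm gouge with a pale mushroom handle, same size, lying on the bench beside the right end of the blank; leave it.
- pencil: Flat red carpenter's pencil, 188 x 14 x 8 mm, lying on the oak along the blank's far edge; leave it. Origin: centre of its underside, y along it.
- try_square: Try square with a dark stock 110 mm long and a steel blade 150 mm long, lying on the bench on the right; leave it. Origin: under the stock's centre.
- mallet: Carver's round wooden mallet, 92 mm diameter, 250 mm tall, standing on its head on the left; leave it. Origin: centre of its foot.
- block_plane: Block plane, 160 x 50 mm, 55 mm tall, on the bench on the right; leave it. Origin: centre of its sole.
- glue: Yellow glue bottle, 64 mm diameter, 170 mm tall, standing on the left; leave it. Origin: centre of its foot.

How it is judged:
At the end, for the whole second after the job is handed in: Both holes sit over their own pins (round hole within 3 mm of pin_a, slot within 5 mm of pin_b, in plan), the template's underside is within 1.8 mm of the oak at both holes and level within 0.02 rad, and it lies still (horizontal distance between hole_a and pin_a below 0.003 m and horizontal distance between hole_b and pin_b below 0.005 m and height (world z) of each of hole_a, hole_b below 0.0248 m and angle between template's own z axis and vertical below 0.02 rad and linear speed of template below 0.01 m/s and angular speed of template below 0.05 rad/s); the robot touches nothing.
It fails at once if the template is lifted or carried: its centre more than 4 mm above the pin tips' height, or it is tipped by more than 0.2 rad (height (world z) of template above 0.037 m or angle between template's own z axis and vertical above 0.2 rad).
It fails at once if the template is gripped or pushed hard (fingers on it with more than 35 N) (contact force between the fingers and template above 35 N).
It fails at once if a tool lying about is shifted by more than 20 mm (distance of any of gouge_dark, gouge_pale, pencil, try_square, mallet, block_plane, glue from where it was at the start of the episode above 0.02 m).
It also fails if it takes over 61 s, if anything falls off the work surface, if the arm or the gripper's body presses on something with over 40 N, if the wrist force passes 120 N, or if a joint passes its speed limit or range.

### The arm

A 7-joint arm with a two-finger parallel gripper is mounted at the origin on the work surface. World frame = base frame: x ahead of the robot, y to its left, z up, the work surface at z = 0. Lengths are in m, angles in rad, forces in N, time in s.
With the tool pointing down it reaches from about 0.4 to 0.85 m from the base axis. Payload 4.5 kg.
Tool frame: the origin (TCP) lies on the mounting face of the last link; the fingertips stand 166 mm ahead of it and the grasp point (between the pads) lies 147 mm ahead of it; y points along the fingers, z is the direction in which the jaws open and shut, and the axes are right-handed (so a half turn about y gives the same grasp; the last joint's range is limited). The gripper opens to 88 mm and grips with 3 to 60 N. Pads are 18 mm wide; open, the fingers measure 123 mm over their backs; the gripper's body (75 mm by 187 mm) begins 45 mm behind the grasp point.
Start: joints at [-1.257, 0.689, -0.195, 1.565, 0.157, 0.902, -0.215], TCP at [0.173, 0.601, 0.405] pointing down, gripper open.
Joint ranges: [-3.01, 3.01], [-0.46, 2.08], [-1.47, 1.51], [0.13, 2.56], [-1, 4.14], [0.04, 2.09], [-2.66, 2.66]. Speed limits (rad/s): [2.57, 2.57, 3.14, 3.14, 3.14, 3.14, 3.14].

### API

Orientations are given as a unit quaternion [x, y, z, w].
In Python, from plant import r gives the robot as it stands.
- The arm moves only by the tool arm_command, never from a script. Its argument "deltas" is a list of rows, each an object of numbers: "dx", "dy", "dz": the shift along the tool's x, y, z each as a share of 1000 mm, from -1 to 1; "wx", "wy", "wz": the turn, a rotation vector about the tool's x, y, z each as a share of 45 degrees, from -1 to 1. In form: [{"dx": .., "dy": .., "dz": .., "wx": .., "wy": .., "wz": ..}, ...]. A call has exactly 5 rows; each row is the pose to reach, as a shift and turn from the pose commanded when the call began, along the tool's axes at that moment; what a row does not reach only later rows make up. A row lasts 1/10 s, in which the tool goes at most 50 mm and 8.59 degrees, less where a joint would pass 70% of its speed; a pose out of reach is approached as far as the arm can. A call with a number of a shift or a turn outside -1 to 1 is refused whole. A call with a gripper value outside its range is refused whole. "claw" is the opening, from -1 (shut) to 1 (fully open), set as the call begins (left out, the last holds). The fingers move at their own pace and stop on an object; "grip_force" is the grip in N (left out, the last holds). Time passes only in rows, so rows that repeat a pose let the fingers close, or fill a call up. It gives the time, the measured TCP pose, the force and the opening at its end, in the units of the state.
- r.get_state(): the state, without advancing time (a new reading comes with each control period).
- r.snapshot(name): name is "scene" or "side" or "wrist"; returns the picture (384x512x3 uint8, red, green, blue); there is no depth.
- r.get_calibration(name): a dict with "vertical_fov" (degrees; the focal length in pixels is half the picture's height over the tangent of half this angle, whatever the lens; pixels are square), "cx", "cy" (the principal point, pixels), "R" (3x3) and "t" (3): a world point X has camera coordinates R X + t. Camera axes: x right, y down, z forward; pixel columns grow to the right and rows downward; lengths in m; the calibration is good to about 2 mm. A picture is of the moment at which its call begins: read the wrist's pose just before it. get_calibration takes no time and is no camera call; for the wrist camera it gives the pose at the moment of the call.
- r.finish_job(): hands the job in, once; it reports no verdict.
The state is a dict: "clock": time; "q": joint angles; "qd": joint speeds; "joint_torque": joint torques, N m; "tool_pos": TCP position; "eef_rot": TCP orientation; "contact_force": force on the tool from outside, world axes, zero at the start; "moment": the same for the moment, N m; "opening": opening from 0.0 (shut) to 1.0 (fully open).
Only numpy, scipy, OpenCV 4.12 (cv2) and the standard library are available. Lean on these libraries where they do the work, as an engineer would, in place of code of your own. Each camera call takes 0.05 s, during which the arm holds its last target.

## Working session

There is one attempt and no reset: what is moved stays moved. The work goes in short steps, Python scripts to look and compute and a tool call to move; the robot and the scene stay as the last step left them, time stands still between calls to the robot, and variables do not carry over. Pictures are saved under pics/ and viewed, and the job is handed in when it is done.

Besides the shell and the picture viewer there is one more tool, called as name([rows], argument=value, ...), one row to a line, values as JSON. arm_command: Moves the arm, as the interface text tells. Shift numbers are shares of 1000 mm and turn numbers shares of 45 degrees, none past 1 either way. Its arguments: {"type":"object","properties":{"deltas":{"type":"array","items":{"type":"object","properties":{"dx":{"type":"number","minimum":-1,"maximum":1},"dy":{"type":"number","minimum":-1,"maximum":1},"dz":{"type":"number","minimum":-1,"maximum":1},"wx":{"type":"number","minimum":-1,"maximum":1},"wy":{"type":"number","minimum":-1,"maximum":1},"wz":{"type":"number","minimum":-1,"maximum":1}}}},"claw":{"type":"number"},"grip_force":{"type":"number"}},"required":["deltas"]}

```bash
mkdir -p pics; ls; python3 - <<'E'
from plant import r
import cv2
s=r.get_state();print({k:s[k] for k in("clock","tool_pos","eef_rot","contact_force","opening")})
for n in("scene","side","wrist"):
    c=r.get_calibration(n);print(n,c)
    cv2.imwrite(f"pics/{n}0.png",r.snapshot(n)[:,:,::-1])
E
```

```text
pics
{'clock': 0.0, 'tool_pos': array([0.17254468, 0.60037225, 0.40390267]), 'eef_rot': array([ 0.7008566 , -0.09858843,  0.09852985, -0.69955144]), 'contact_force': array([ 0.44395931, -0.06147402, -0.04012576]), 'opening': 1.0010498035077917}
scene {'vertical_fov': 57.740042180741824, 'cx': 259.08578537972903, 'cy': 190.69344073704733, 'R': array([[ 0.49630092,  0.86814795, -0.00213091],
       [ 0.64216218, -0.36875943, -0.6720448 ],
       [-0.58422011,  0.33216806, -0.74050742]]), 't': array([-0.27445718, -0.31014033,  1.30473338])}
side {'vertical_fov': 57.15105071755177, 'cx': 251.81985726165112, 'cy': 191.7799047941231, 'R': array([[ 0.82085013, -0.57077264,  0.02058317],
       [-0.39979929, -0.59995674, -0.69297362],
       [ 0.40787939,  0.56059835, -0.72066906]]), 't': array([-0.45632974,  0.25385254,  0.803959  ])}
wrist {'vertical_fov': 70.63142039872139, 'cx': 257.76115981104715, 'cy': 191.86710679124576, 'R': array([[ 0.27679517,  0.96092818, -0.00121297],
       [ 0.91296435, -0.26258496,  0.31232231],
       [ 0.2998008 , -0.08755671, -0.94997542]]), 't': array([-0.62432444, -0.04138355,  0.39034276])}
```

View pics/scene0.png

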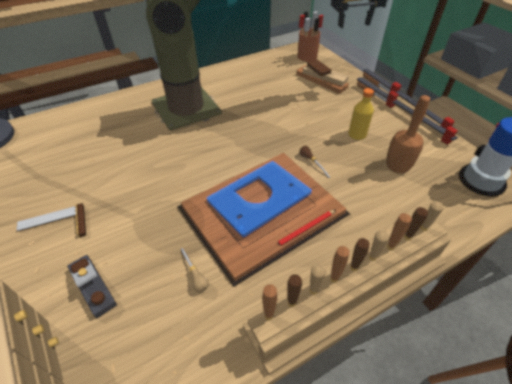

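View pics/side0.png

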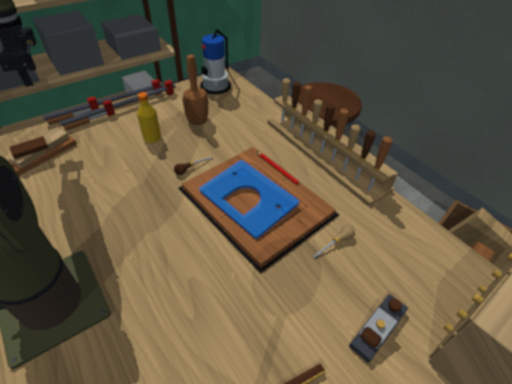

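View pics/wrist0.png

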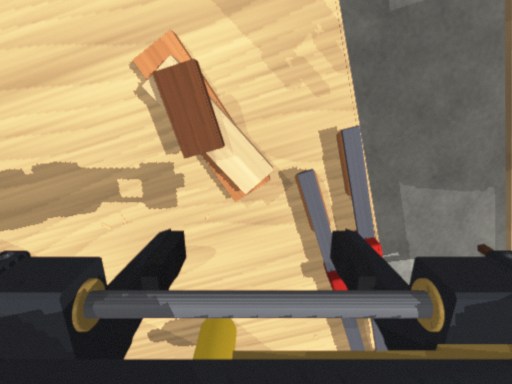

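```bash
python3 - <<'E'
import cv2
a=cv2.imread("pics/scene0.png")[145:290,165:360];b=cv2.imread("pics/side0.png")[140:280,165:360]
cv2.imwrite("pics/sc_crop0.png",cv2.resize(a,None,fx=4,fy=4,interpolation=cv2.INTER_CUBIC))
cv2.imwrite("pics/si_crop0.png",cv2.resize(b,None,fx=4,fy=4,interpolation=cv2.INTER_CUBIC))
E
```

```text
(no output)
```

View pics/sc_crop0.png

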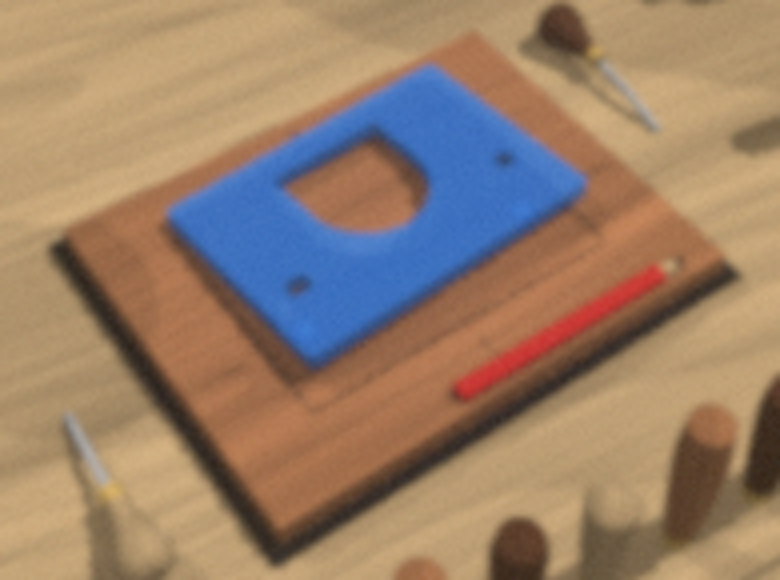

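View pics/si_crop0.png

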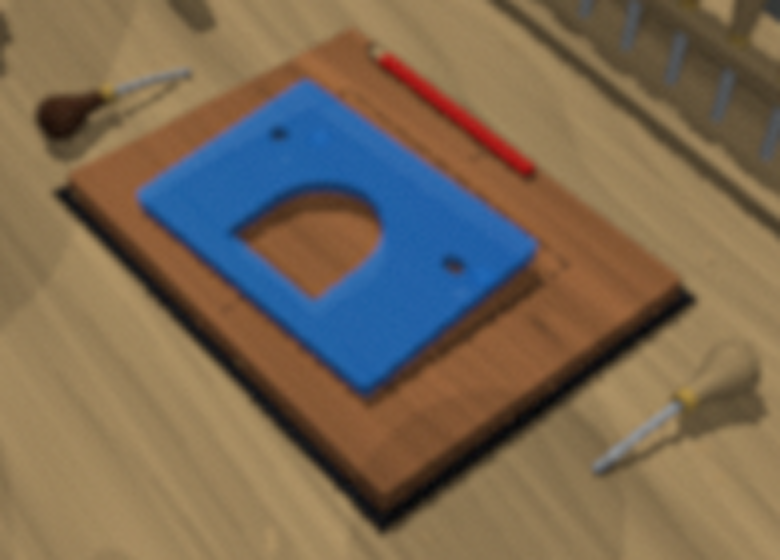

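```bash
cat > h.py <<'E'
import numpy as np
def ray(c,px):
    f=192/np.tan(np.radians(c["vertical_fov"]/2))
    d=np.array([(px[0]-c["cx"])/f,(px[1]-c["cy"])/f,1.]);R=np.array(c["R"]);t=np.array(c["t"])
    return -R.T@t,R.T@d
def cast(c,px,z):
    o,d=ray(c,px);return o+d*(z-o[2])/d[2]
def proj(c,X):
    f=192/np.tan(np.radians(c["vertical_fov"]/2));p=np.array(c["R"])@np.array(X)+c["t"]
    return np.array([c["cx"]+f*p[0]/p[2],c["cy"]+f*p[1]/p[2]])
def tri(c1,p1,c2,p2):
    A=[];b=[]
    M=np.zeros((3,3));v=np.zeros(3)
    for c,p in((c1,p1),(c2,p2)):
        o,d=ray(c,p);d=d/np.linalg.norm(d);P=np.eye(3)-np.outer(d,d);M+=P;v+=P@o
    return np.linalg.solve(M,v)
E
python3 - <<'E'
from h import *;from plant import r
np.set_printoptions(precision=4,suppress=True)
c=r.get_calibration("scene");s=r.get_calibration("side")
f=lambda p,ox,oy:np.array([(p[0]+.5)/4-.5+ox,(p[1]+.5)/4-.5+oy])
S={"near_r":(66,232),"near_l":(478,32),"far_l":(727,262),"far_r":(282,540)}
D={"near_r":(387,497),"near_l":(72,178),"far_l":(352,32),"far_r":(683,285)}
for k in S:
    print(k,cast(c,f(S[k],165,145),.023),cast(s,f(D[k],165,140),.023))
print("template holes/corners tri")
S={"hole_a":(505,160),"hole_b":(299,285),"nr":(172,215),"nl":(432,66),"fl":(587,182),"fr":(318,352)}
D={"hole_a":(278,133),"hole_b":(454,264),"nr":(367,380),"nl":(140,190),"fl":(305,80),"fr":(537,243)}
for k in S: print(k,tri(c,f(S[k],165,145),s,f(D[k],165,140)))
E
```

```text
near_r [ 0.4498 -0.1891  0.023 ] [ 0.448  -0.1953  0.023 ]
near_l [0.4168 0.1691 0.023 ] [0.4151 0.1578 0.023 ]
far_l [0.6978 0.1895 0.023 ] [0.6862 0.1836 0.023 ]
far_r [ 0.7319 -0.166   0.023 ] [ 0.72   -0.1721  0.023 ]
template holes/corners tri
hole_a [0.5584 0.0993 0.0415]
hole_b [ 0.5865 -0.0791  0.0433]
nr [ 0.4832 -0.1231  0.0358]
nl [0.4454 0.1081 0.0365]
fl [0.6065 0.1351 0.0449]
fr [ 0.6434 -0.0968  0.0482]
```

```bash
python3 - <<'E'
from h import *;from plant import r
from scipy.spatial.transform import Rotation as Ro
np.set_printoptions(precision=4,suppress=True)
s=r.get_state();T=Ro.from_quat(s["eef_rot"]).as_matrix();p=s["tool_pos"];print(T,p)
w=r.get_calibration("wrist");R=np.array(w["R"]);C=-R.T@w["t"]
print("cam in tool",T.T@(C-p),"axis in tool",T.T@R[2],"right",T.T@R[0])
c=r.get_calibration("scene");d=r.get_calibration("side")
for n,a,b in(("glue",(359,137),(152,141)),("mallet",(403,168),(198,121)),("gd handle",(305,153),(181,170)),("gp handle",(199,283),(344,237))):
    print(n,cast(c,a,0.0),cast(d,b,0.0))
E
```

```text
[[ 0.9611 -0.0002  0.2761]
 [-0.2761 -0.0014  0.9611]
 [ 0.0001 -1.     -0.0014]] [0.1726 0.6005 0.4041]
cam in tool [-0.0822  0.021   0.0002] axis in tool [0.3122 0.95   0.0002] right [ 0.0007 -0.0004  1.    ]
glue [0.4553 0.4484 0.    ] [0.4325 0.4279 0.    ]
mallet [0.6407 0.4665 0.    ] [0.6227 0.4459 0.    ]
gd handle [ 0.4309  0.242  -0.    ] [0.4483 0.2399 0.    ]
gp handle [ 0.6857 -0.2397  0.    ] [ 0.6913 -0.2409  0.    ]
```

arm_command([
  {"dx": 0.04,"dy": -0.01,"dz": -0.03},
  {"dx": 0.08,"dy": -0.02,"dz": -0.06},
  {"dx": 0.12,"dy": -0.03,"dz": -0.09},
  {"dx": 0.16,"dy": -0.04,"dz": -0.12},
  {"dx": 0.2,"dy": -0.046,"dz": -0.15},
])

```text
invalid input at $.deltas[0]: expected keys dx, dy, dz, wx, wy, wz
```

arm_command([
  {"dx": 0.04,"dz": -0.03},
  {"dx": 0.08,"dz": -0.06},
  {"dx": 0.12,"dz": -0.09},
  {"dx": 0.16,"dz": -0.12},
  {"dx": 0.2,"dz": -0.15},
])

```text
invalid input at $.deltas[0]: expected keys dx, dy, dz, wx, wy, wz
```

arm_command([
  {"dx": 0.04,"dz": -0.03,"wy": -0.1},
  {"dx": 0.08,"dz": -0.06,"wy": -0.2},
  {"dx": 0.12,"dz": -0.09,"wy": -0.3},
  {"dx": 0.16,"dz": -0.12,"wy": -0.4},
  {"dx": 0.2,"dz": -0.15,"wy": -0.474},
])

```text
invalid input at $.deltas[0]: expected keys dx, dy, dz, wx, wy, wz
```

arm_command([
  {},
  {},
  {},
  {},
  {},
])

```text
invalid input at $.deltas[0]: expected keys dx, dy, dz, wx, wy, wz
```

```bash
cat > look.py <<'E'
import sys,cv2,pickle
from plant import r
from h import *
tag=sys.argv[1]
np.set_printoptions(precision=4,suppress=True)
out={}
for n in sys.argv[2:]:
    c=r.get_calibration(n);im=r.snapshot(n)[:,:,::-1];cv2.imwrite(f"pics/{n}{tag}.png",im);out[n]=c
pickle.dump(out,open(f"pics/cal{tag}.pkl","wb"))
s=r.get_state();print(s["clock"],s["tool_pos"],s["eef_rot"],s["contact_force"],s["opening"])
E
python3 look.py 1 wrist
```

```text
0.2 [0.1726 0.6005 0.4042] [ 0.7006 -0.0986  0.0986 -0.6998] [ 0.0981 -0.6436 -0.2326] 1.0014018763474277
```

View pics/wrist1.png

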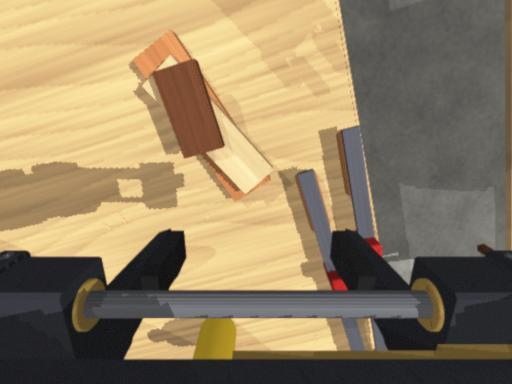

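All six keys are needed.

arm_command([
  {"dx": 0.04,"dy": -0.01,"dz": -0.03,"wx": 0,"wy": 0,"wz": 0},
  {"dx": 0.08,"dy": -0.02,"dz": -0.06,"wx": 0,"wy": 0,"wz": 0},
  {"dx": 0.12,"dy": -0.03,"dz": -0.09,"wx": 0,"wy": 0,"wz": 0},
  {"dx": 0.16,"dy": -0.04,"dz": -0.12,"wx": 0,"wy": 0,"wz": 0},
  {"dx": 0.2,"dy": -0.046,"dz": -0.15,"wx": 0,"wy": 0,"wz": 0},
])

```text
clock: 0.7
tool_pos: [0.3217, 0.4032, 0.4508]
eef_rot: [-0.7, 0.098, -0.099, 0.701]
contact_force: [0.7, -0.2, -0.4]
opening: 1.001
```

arm_command([
  {"dx": 0.04,"dy": 0,"dz": -0.03,"wx": 0,"wy": 0,"wz": 0},
  {"dx": 0.08,"dy": 0,"dz": -0.06,"wx": 0,"wy": 0,"wz": 0},
  {"dx": 0.12,"dy": 0,"dz": -0.09,"wx": 0,"wy": 0,"wz": 0},
  {"dx": 0.16,"dy": 0,"dz": -0.12,"wx": 0,"wy": 0,"wz": 0},
  {"dx": 0.2,"dy": 0,"dz": -0.15,"wx": 0,"wy": 0,"wz": 0},
])

```text
clock: 1.2
tool_pos: [0.4725, 0.2035, 0.4503]
eef_rot: [-0.7, 0.099, -0.099, 0.7]
contact_force: [1.4, 1.3, 0.2]
opening: 0.999
```

arm_command([
  {"dx": 0.04,"dy": 0,"dz": -0.03,"wx": 0,"wy": -0.1,"wz": 0},
  {"dx": 0.08,"dy": 0,"dz": -0.06,"wx": 0,"wy": -0.2,"wz": 0},
  {"dx": 0.12,"dy": 0,"dz": -0.09,"wx": 0,"wy": -0.3,"wz": 0},
  {"dx": 0.16,"dy": 0,"dz": -0.12,"wx": 0,"wy": -0.4,"wz": 0},
  {"dx": 0.2,"dy": 0,"dz": -0.15,"wx": 0,"wy": -0.474,"wz": 0},
])

```text
clock: 1.7
tool_pos: [0.6233, 0.0039, 0.4501]
eef_rot: [-0.706, -0.034, 0.034, 0.706]
contact_force: [0.8, -0.2, -0.7]
opening: 0.996
```

arm_command([
  {"dx": 0,"dy": 0,"dz": 0,"wx": 0,"wy": 0,"wz": 0},
  {"dx": 0,"dy": 0,"dz": 0,"wx": 0,"wy": 0,"wz": 0},
  {"dx": 0,"dy": 0,"dz": 0,"wx": 0,"wy": 0,"wz": 0},
  {"dx": 0,"dy": 0,"dz": 0,"wx": 0,"wy": 0,"wz": 0},
  {"dx": 0,"dy": 0,"dz": 0,"wx": 0,"wy": 0,"wz": 0},
])

```text
clock: 2.2
tool_pos: [0.6219, 0.0075, 0.4505]
eef_rot: [-0.706, -0.034, 0.034, 0.706]
contact_force: [0.3, 0.1, 0.5]
opening: 1.002
```

```bash
python3 look.py 1 wrist
```

```text
2.25 [0.622  0.0072 0.4505] [-0.7062 -0.0334  0.0334  0.7064] [ 0.507  -0.2485 -0.0314] 0.9988685043661572
```

View pics/wrist1.png

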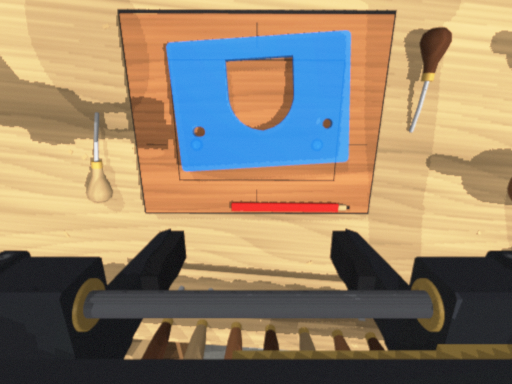

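```bash
python3 - <<'E'
import cv2
a=cv2.imread("pics/wrist1.png")[5:220,110:400]
a=cv2.convertScaleAbs(a,alpha=1.3)
cv2.imwrite("pics/w1c.png",cv2.resize(a,(290*27//10,580),interpolation=cv2.INTER_CUBIC))
b=cv2.imread("pics/wrist1.png")[105:190,160:360]
cv2.imwrite("pics/w1d.png",cv2.resize(cv2.convertScaleAbs(b,alpha=1.5),None,fx=4,fy=4,interpolation=cv2.INTER_CUBIC))
E
```

```text
(no output)
```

View pics/w1d.png

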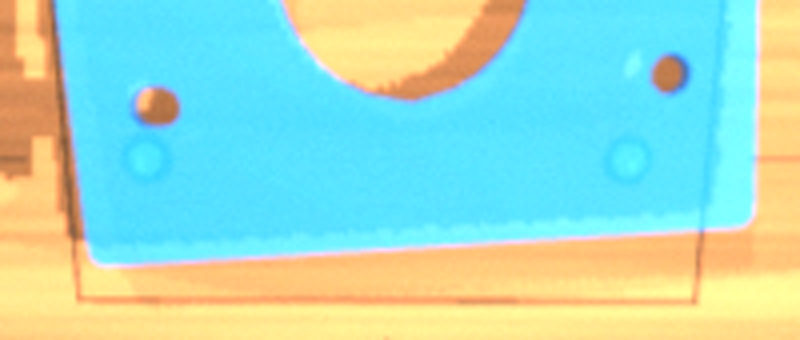

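View pics/w1c.png

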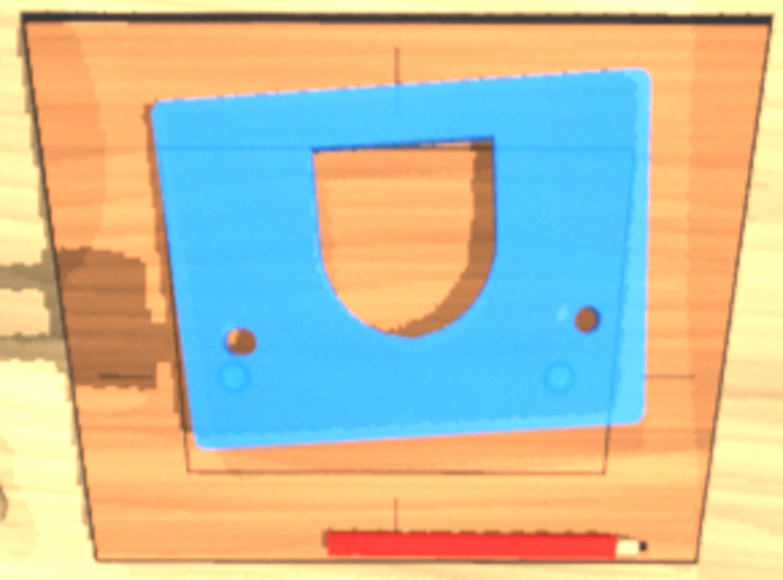

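```bash
python3 - <<'E'
from h import *;import pickle
np.set_printoptions(precision=4,suppress=True)
c=pickle.load(open("pics/cal1.pkl","rb"))["wrist"]
f=lambda p:np.array([(p[0]+.5)/4-.5+160,(p[1]+.5)/4-.5+105])
g=lambda p:np.array([(p[0]+.5)/2.7-.5+110,(p[1]+.5)/2.698-.5+5])
Z=.0255
pa=cast(c,f((629,160)),Z);pb=cast(c,f((147,160)),Z)
ha=cast(c,f((670,74)),.043);hb=cast(c,f((157,106)),.043)
for n,a,b in(("pins",pa,pb),("holes",ha,hb)):
    d=a-b;print(n,a,b,np.linalg.norm(d[:2]),"yaw",np.arctan2(-d[0],d[1]))
print("ha-pa",ha-pa,"hb-pb",hb-pb)
ol=[cast(c,p,.023) for p in (f((697,302)),f((78,300)),g((634,149)),g((162,148)))]
print("outline far l,far r,near l,near r",*ol, np.mean(ol,0))
d=ol[0]-ol[1];print(np.linalg.norm(d),np.arctan2(-d[0],d[1]), np.linalg.norm(ol[0]-ol[2]))
ex=[cast(c,g(p),.023) for p in((25,24),(770,24),(696,561),(97,560))];print("oak",*ex,np.mean(ex,0))
tp=[cast(c,g(p),z) for p,z in(((652,70),.035),((152,103),.035),((200,448),.047),((645,423),.047))];print("template nl nr fr fl",*tp)
E
```

```text
pins [0.5906 0.0934 0.0255] [ 0.6074 -0.0847  0.0255] 0.17881502035067204 yaw 0.09423904487288737
holes [0.5578 0.0987 0.043 ] [ 0.5854 -0.0779  0.043 ] 0.1787578141401105 yaw 0.15508099656409888
ha-pa [-0.0329  0.0053  0.0175] hb-pb [-0.0221  0.0067  0.0175]
outline far l,far r,near l,near r [0.6429 0.1292 0.023 ] [ 0.6647 -0.1106  0.023 ] [0.4739 0.1128 0.023 ] [ 0.4958 -0.1241  0.023 ] [0.5693 0.0018 0.023 ]
0.2407982792465775 0.09085692033401618 0.169801126262276
oak [ 0.4476 -0.1893  0.023 ] [0.4139 0.1673 0.023 ] [0.6917 0.1933 0.023 ] [ 0.7248 -0.1644  0.023 ] [0.5695 0.0017 0.023 ]
template nl nr fr fl [0.4414 0.1114 0.035 ] [ 0.4778 -0.125   0.035 ] [ 0.6433 -0.0974  0.047 ] [0.6074 0.1375 0.047 ]
```

arm_command([
  {"dx": -0.02,"dy": 0.02,"dz": 0.032,"wx": 0,"wy": 0,"wz": 0},
  {"dx": -0.04,"dy": 0.04,"dz": 0.064,"wx": 0,"wy": 0,"wz": 0},
  {"dx": -0.06,"dy": 0.06,"dz": 0.096,"wx": 0,"wy": 0,"wz": 0},
  {"dx": -0.08,"dy": 0.08,"dz": 0.128,"wx": 0,"wy": 0,"wz": 0},
  {"dx": -0.087,"dy": 0.1,"dz": 0.159,"wx": 0,"wy": 0,"wz": 0},
], claw=-1)

```text
clock: 2.75
tool_pos: [0.5188, 0.1576, 0.3499]
eef_rot: [0.706, 0.033, -0.034, -0.706]
contact_force: [0.7, -0.2, 0.5]
opening: 0.572
```

arm_command([
  {"dx": 0,"dy": 0.03,"dz": 0,"wx": 0,"wy": 0,"wz": 0},
  {"dx": 0,"dy": 0.06,"dz": 0,"wx": 0,"wy": 0,"wz": 0},
  {"dx": 0,"dy": 0.09,"dz": 0,"wx": 0,"wy": 0,"wz": 0},
  {"dx": 0,"dy": 0.1,"dz": 0,"wx": 0,"wy": 0,"wz": 0},
  {"dx": 0,"dy": 0.1,"dz": 0,"wx": 0,"wy": 0,"wz": 0},
])

```text
clock: 3.25
tool_pos: [0.5206, 0.1565, 0.2494]
eef_rot: [0.707, 0.032, -0.034, -0.706]
contact_force: [0.9, 1.2, -0.1]
opening: 0.12
```

```bash
python3 look.py 2 scene side wrist;python3 - <<'E'
import cv2
a=cv2.imread("pics/scene2.png")[115:290,165:360];b=cv2.imread("pics/side2.png")[110:285,165:360]
cv2.imwrite("pics/ss2.png",cv2.resize(cv2.hconcat([a,b]),None,fx=2.05,fy=2.05,interpolation=cv2.INTER_CUBIC))
E
```

```text
3.4 [0.5216 0.1565 0.2515] [-0.706  -0.0335  0.0318  0.7067] [0.6202 0.7625 0.651 ] 0.007859538405648315
```

View pics/ss2.png

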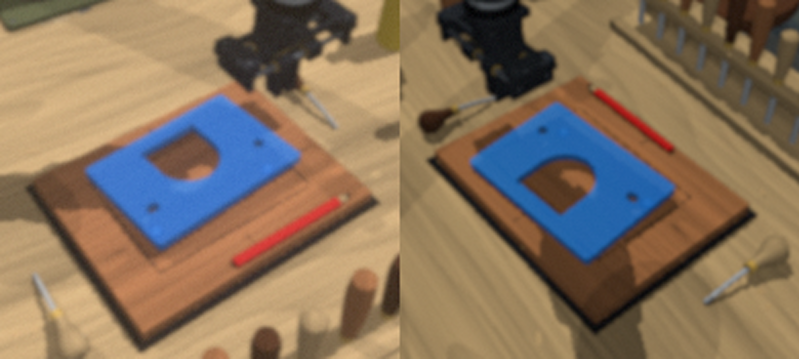

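View pics/wrist2.png

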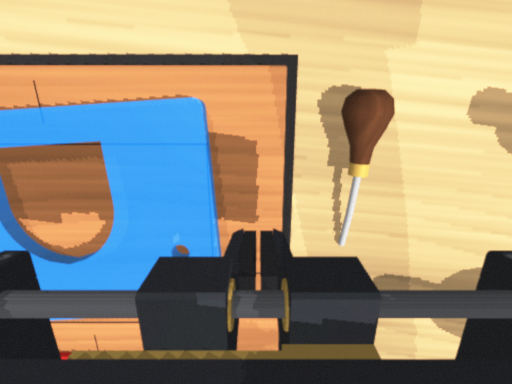

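arm_command([
  {"dx": 0,"dy": 0.02,"dz": 0,"wx": 0,"wy": 0,"wz": 0},
  {"dx": 0,"dy": 0.04,"dz": 0,"wx": 0,"wy": 0,"wz": 0},
  {"dx": 0,"dy": 0.05,"dz": 0,"wx": 0,"wy": 0,"wz": 0},
  {"dx": 0,"dy": 0.056,"dz": 0,"wx": 0,"wy": 0,"wz": 0},
  {"dx": 0,"dy": 0.056,"dz": 0,"wx": 0,"wy": 0,"wz": 0},
])

```text
clock: 3.9
tool_pos: [0.5212, 0.1563, 0.1943]
eef_rot: [-0.706, -0.033, 0.033, 0.706]
contact_force: [-0.2, -0.3, -1.0]
opening: 0.005
```

arm_command([
  {"dx": 0,"dy": 0,"dz": -0.002,"wx": 0,"wy": 0,"wz": 0},
  {"dx": 0,"dy": 0,"dz": -0.004,"wx": 0,"wy": 0,"wz": 0},
  {"dx": 0,"dy": 0,"dz": -0.006,"wx": 0,"wy": 0,"wz": 0},
  {"dx": 0,"dy": 0,"dz": -0.008,"wx": 0,"wy": 0,"wz": 0},
  {"dx": 0,"dy": 0,"dz": -0.01,"wx": 0,"wy": 0,"wz": 0},
])

```text
clock: 4.4
tool_pos: [0.5221, 0.146, 0.1944]
eef_rot: [-0.706, -0.033, 0.033, 0.706]
contact_force: [0.4, 0.1, -0.1]
opening: 0.005
```

```bash
python3 look.py 3 wrist
```

```text
4.45 [0.5221 0.1456 0.1943] [ 0.7065  0.0325 -0.0324 -0.7062] [-0.4382 -0.5358  0.2034] 0.004947195801445822
```

View pics/wrist3.png

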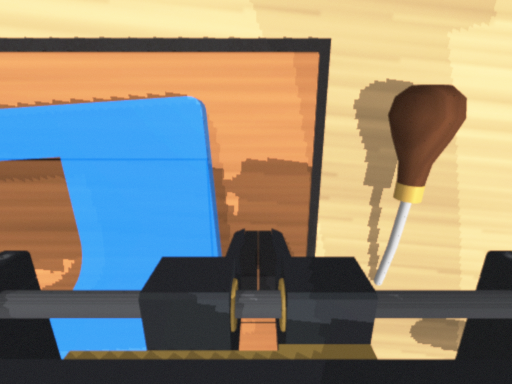

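arm_command([
  {"dx": 0,"dy": 0,"dz": -0.001,"wx": 0,"wy": 0,"wz": 0},
  {"dx": 0,"dy": 0,"dz": -0.002,"wx": 0,"wy": 0,"wz": 0},
  {"dx": 0,"dy": 0,"dz": -0.003,"wx": 0,"wy": 0,"wz": 0},
  {"dx": 0,"dy": 0,"dz": -0.004,"wx": 0,"wy": 0,"wz": 0},
  {"dx": 0,"dy": 0,"dz": -0.005,"wx": 0,"wy": 0,"wz": 0},
])

```text
clock: 4.95
tool_pos: [0.5225, 0.1412, 0.1941]
eef_rot: [-0.706, -0.033, 0.033, 0.706]
contact_force: [-1.0, 0.3, -0.2]
opening: 0.0
```

arm_command([
  {"dx": 0,"dy": 0,"dz": -0.001,"wx": 0,"wy": 0,"wz": 0},
  {"dx": 0,"dy": 0,"dz": -0.002,"wx": 0,"wy": 0,"wz": 0},
  {"dx": 0,"dy": 0,"dz": -0.003,"wx": 0,"wy": 0,"wz": 0},
  {"dx": 0,"dy": 0,"dz": -0.004,"wx": 0,"wy": 0,"wz": 0},
  {"dx": 0,"dy": 0,"dz": -0.005,"wx": 0,"wy": 0,"wz": 0},
])

```text
clock: 5.45
tool_pos: [0.5229, 0.1373, 0.1942]
eef_rot: [-0.706, -0.033, 0.033, 0.707]
contact_force: [0.2, 3.7, 0.0]
opening: 0.005
```

```bash
python3 look.py 4 wrist
```

```text
5.5 [0.5229 0.137  0.1942] [-0.7058 -0.0332  0.0328  0.7069] [-1.4192  2.943   0.8095] 0.004997149707333974
```

View pics/wrist4.png

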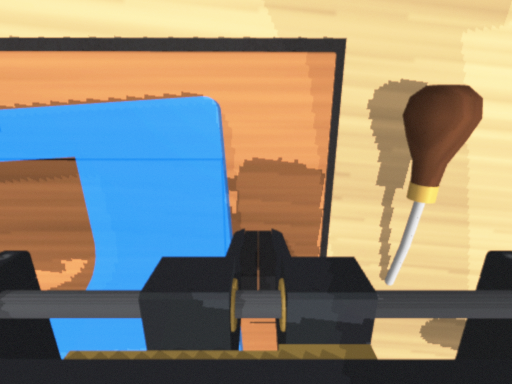

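```bash
cat > edge.py <<'E'
import sys,cv2,pickle
from h import *
np.set_printoptions(precision=4,suppress=True)
C=np.array([.5695,.0018]);ya=.0925;X=np.array([np.cos(ya),np.sin(ya)]);Y=np.array([-X[1],X[0]])
def B(p): d=np.array(p)[:2]-C;return np.array([d@X,d@Y])*1000
def W(b): return C+X*b[0]/1000+Y*b[1]/1000
for t in sys.argv[1:]:
    c=pickle.load(open(f"pics/cal{t}.pkl","rb"))["wrist"];im=cv2.imread(f"pics/wrist{t}.png").astype(int)
    m=((im[:,:,0]-im[:,:,2]>70)).astype(np.uint8);m[230:]=0
    m=cv2.morphologyEx(m,cv2.MORPH_OPEN,np.ones((5,5),np.uint8))
    # left edge (max col) for rows
    for row in (115,130,150,170,190,210,225):
        xs=np.nonzero(m[row])[0]
        if len(xs):
            col=xs.max()+.5
            p=cast(c,(col,row),.035)
            b=B(p); z=.035+.07*(b[0]+112)/1000  # sloping top
            b=B(cast(c,(col,row),z)); print(t,row,col,"blank x,y mm",b)
E
python3 edge.py 1 3 4
```

```text
1 115 348.5 blank x,y mm [-13.5884 126.3557]
1 130 348.5 blank x,y mm [  6.4984 128.0332]
1 150 347.5 blank x,y mm [ 34.1163 128.9137]
1 170 200.5 blank x,y mm [ 63.0855 -81.2116]
3 115 205.5 blank x,y mm [-110.2082  122.9628]
3 130 207.5 blank x,y mm [-103.0427  123.612 ]
3 150 209.5 blank x,y mm [-93.19   124.1681]
3 170 211.5 blank x,y mm [-82.9801 124.7459]
3 190 213.5 blank x,y mm [-72.3952 125.3465]
3 210 216.5 blank x,y mm [-61.4158 126.5062]
3 225 217.5 blank x,y mm [-52.9115 126.7278]
4 115 220.5 blank x,y mm [-110.1711  121.8291]
4 130 221.5 blank x,y mm [-103.0167  122.0865]
4 150 223.5 blank x,y mm [-93.1786 122.7782]
4 170 225.5 blank x,y mm [-82.9831 123.4961]
4 190 227.5 blank x,y mm [-72.4124 124.2416]
4 210 229.5 blank x,y mm [-61.4476 125.0162]
4 225 230.5 blank x,y mm [-52.9536 125.3463]
```

arm_command([
  {"dx": 0,"dy": 0,"dz": -0.001,"wx": 0,"wy": 0,"wz": 0},
  {"dx": 0,"dy": 0,"dz": -0.002,"wx": 0,"wy": 0,"wz": 0},
  {"dx": 0,"dy": 0,"dz": -0.003,"wx": 0,"wy": 0,"wz": 0},
  {"dx": 0,"dy": 0,"dz": -0.004,"wx": 0,"wy": 0,"wz": 0},
  {"dx": 0,"dy": 0,"dz": -0.005,"wx": 0,"wy": 0,"wz": 0},
])

```text
clock: 6.0
tool_pos: [0.5234, 0.1313, 0.1942]
eef_rot: [-0.706, -0.033, 0.033, 0.706]
contact_force: [0.1, 2.8, -0.0]
opening: 0.005
```

```bash
python3 look.py 5 wrist; python3 edge.py 5
```

```text
6.05 [0.5235 0.131  0.1942] [ 0.7064  0.0326 -0.0326 -0.7063] [ 0.0216  3.28   -0.4814] 0.008288245957582468
5 115 220.5 blank x,y mm [-110.2676  115.5653]
5 130 221.5 blank x,y mm [-103.1108  115.8156]
5 150 223.5 blank x,y mm [-93.2697 116.4978]
5 170 225.5 blank x,y mm [-83.072  117.2058]
5 190 227.5 blank x,y mm [-72.5   117.941]
5 210 229.5 blank x,y mm [-61.5348 118.7048]
5 225 230.5 blank x,y mm [-53.0413 119.0265]
```

arm_command([
  {"dx": 0,"dy": 0,"dz": 0.006,"wx": 0,"wy": 0,"wz": 0},
  {"dx": 0,"dy": 0,"dz": 0.012,"wx": 0,"wy": 0,"wz": 0},
  {"dx": 0,"dy": -0.02,"dz": 0.012,"wx": 0,"wy": 0,"wz": 0},
  {"dx": 0,"dy": -0.05,"dz": 0.012,"wx": 0,"wy": 0,"wz": 0},
  {"dx": 0,"dy": -0.08,"dz": 0.012,"wx": 0,"wy": 0,"wz": 0},
])

```text
clock: 6.55
tool_pos: [0.5219, 0.1433, 0.2747]
eef_rot: [0.707, 0.032, -0.033, -0.706]
contact_force: [0.8, 1.1, 0.1]
opening: 0.002
```

arm_command([
  {"dx": -0.03,"dy": 0,"dz": -0.03,"wx": 0,"wy": 0,"wz": 0},
  {"dx": -0.06,"dy": 0,"dz": -0.06,"wx": 0,"wy": 0,"wz": 0},
  {"dx": -0.09,"dy": 0,"dz": -0.09,"wx": 0,"wy": 0,"wz": 0},
  {"dx": -0.103,"dy": 0,"dz": -0.12,"wx": 0,"wy": 0,"wz": 0},
  {"dx": -0.103,"dy": 0,"dz": -0.145,"wx": 0,"wy": 0,"wz": 0},
], claw=1)

```text
clock: 7.05
tool_pos: [0.4307, -0.0123, 0.2743]
eef_rot: [0.707, 0.031, -0.034, -0.706]
contact_force: [0.3, -0.4, -0.2]
opening: 0.435
```

```bash
python3 look.py 6 wrist scene
```

```text
7.15 [ 0.4326 -0.0141  0.2742] [ 0.7076  0.0299 -0.0309 -0.7053] [0.1894 0.0887 0.3575] 0.5302461647111906
```

View pics/wrist6.png

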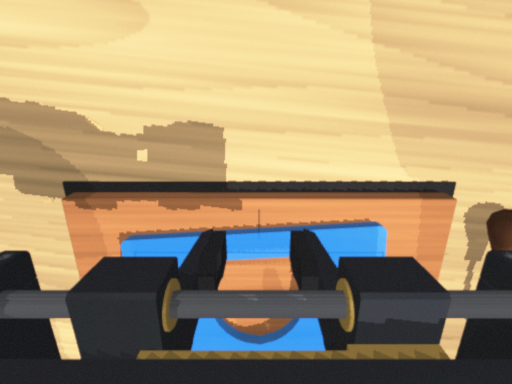

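View pics/scene6.png

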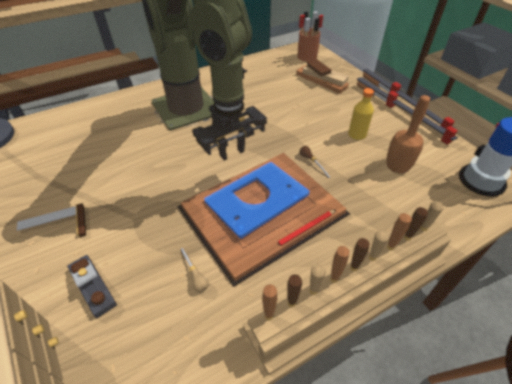

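arm_command([
  {"dx": 0,"dy": 0.02,"dz": 0,"wx": 0,"wy": 0,"wz": 0},
  {"dx": 0,"dy": 0.04,"dz": 0,"wx": 0,"wy": 0,"wz": 0},
  {"dx": 0,"dy": 0.06,"dz": 0,"wx": 0,"wy": 0,"wz": 0},
  {"dx": 0,"dy": 0.075,"dz": 0,"wx": 0,"wy": 0,"wz": 0},
  {"dx": 0,"dy": 0.081,"dz": 0,"wx": 0,"wy": 0,"wz": 0},
])

```text
clock: 7.65
tool_pos: [0.4335, -0.0097, 0.2045]
eef_rot: [0.707, 0.028, -0.04, -0.706]
contact_force: [0.4, -0.7, -0.6]
opening: 0.98
```

arm_command([
  {"dx": 0.002,"dy": 0,"dz": 0,"wx": 0,"wy": 0,"wz": 0},
  {"dx": 0.004,"dy": 0,"dz": 0,"wx": 0,"wy": 0,"wz": 0},
  {"dx": 0.006,"dy": 0,"dz": 0,"wx": 0,"wy": 0,"wz": 0},
  {"dx": 0.008,"dy": 0,"dz": 0,"wx": 0,"wy": 0,"wz": 0},
  {"dx": 0.01,"dy": 0,"dz": 0,"wx": 0,"wy": 0,"wz": 0},
])

```text
clock: 8.15
tool_pos: [0.4433, -0.0101, 0.2054]
eef_rot: [0.707, 0.027, -0.039, -0.706]
contact_force: [-0.6, 0.7, 0.2]
opening: 1.0
```

```bash
python3 look.py 7 wrist side
```

```text
8.25 [ 0.4434 -0.0102  0.2053] [ 0.7068  0.0272 -0.0385 -0.7059] [-0.3364 -0.8025  0.1659] 1.0017796232897151
```

View pics/wrist7.png

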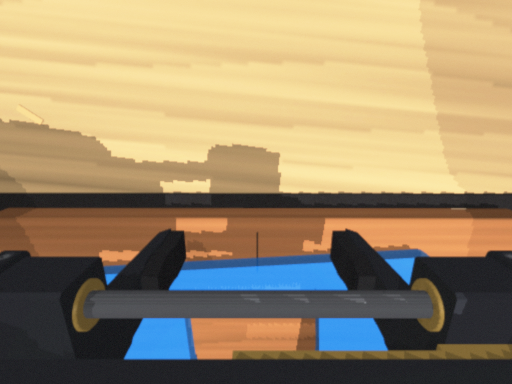

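View pics/side7.png

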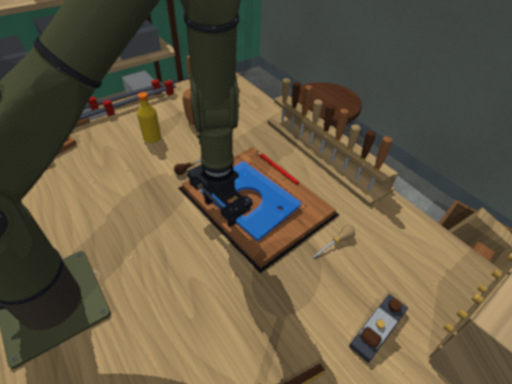

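```bash
python3 - <<'E'
from plant import r
from scipy.spatial.transform import Rotation as Ro
import numpy as np
np.set_printoptions(precision=4,suppress=True)
s=r.get_state();print(s["q"]);T=Ro.from_quat(s["eef_rot"]).as_matrix();print(T);print(s["tool_pos"]+T@[0,.166,0], s["tool_pos"])
E
```

```text
[ 0.0173  0.8695 -0.1596  2.2294  1.0834  0.1385  0.496 ]
[[ 0.9956 -0.0159 -0.0927]
 [ 0.0927 -0.002   0.9957]
 [-0.0161 -0.9999 -0.0005]]
[ 0.4407 -0.0105  0.0393] [ 0.4434 -0.0102  0.2053]
```

arm_command([
  {"dx": 0,"dy": -0.03,"dz": 0,"wx": 0,"wy": 0,"wz": 0},
  {"dx": 0.01,"dy": -0.04,"dz": 0,"wx": 0,"wy": 0,"wz": 0.08},
  {"dx": 0.02,"dy": -0.04,"dz": 0,"wx": 0,"wy": 0,"wz": 0.16},
  {"dx": 0.025,"dy": -0.04,"dz": 0,"wx": 0,"wy": 0,"wz": 0.222},
  {"dx": 0.025,"dy": -0.04,"dz": 0,"wx": 0,"wy": 0,"wz": 0.222},
])

```text
clock: 8.75
tool_pos: [0.4694, -0.008, 0.2445]
eef_rot: [0.706, -0.035, -0.099, -0.7]
contact_force: [-0.8, -0.4, 0.4]
opening: 1.0
```

```bash
cat > st.py <<'E'
from plant import r
from h import *
from scipy.spatial.transform import Rotation as Ro
np.set_printoptions(precision=4,suppress=True)
C=np.array([.5695,.0018]);ya=.0925;X=np.array([np.cos(ya),np.sin(ya)]);Y=np.array([-X[1],X[0]])
s=r.get_state();T=Ro.from_quat(s["eef_rot"]).as_matrix();tip=s["tool_pos"]+T@[0,.166,0];d=(tip[:2]-C)
print(s["clock"],"q",s["q"],"tcp",s["tool_pos"]);print("tip",tip,"tip blank mm",d@X*1000,d@Y*1000,"yaw",np.arctan2(-T[0,2],T[1,2]),"pitch",-T[:2,1]@X,"roll",T[2,2],"F",s["contact_force"],s["opening"])
E
python3 st.py
```

```text
8.75 q [ 0.2659  0.8679 -0.5804  2.0512  0.7254  0.6526  0.8278] tcp [ 0.4694 -0.008   0.2445]
tip [ 0.4382 -0.0107  0.0815] tip blank mm -131.9422282225544 -0.34788169779077355 yaw 0.09130743632739599 pitch 0.18918005741430327 roll 0.0005193946968790053 F [-0.8348 -0.3675  0.4113] 1.0001922363327427
```

arm_command([
  {"dx": 0.004,"dy": 0.02,"dz": 0,"wx": 0,"wy": 0,"wz": 0},
  {"dx": 0.008,"dy": 0.04,"dz": 0,"wx": 0,"wy": 0,"wz": 0},
  {"dx": 0.01,"dy": 0.05,"dz": 0,"wx": 0,"wy": 0,"wz": 0},
  {"dx": 0.01,"dy": 0.0525,"dz": 0,"wx": 0,"wy": 0,"wz": 0},
  {"dx": 0.01,"dy": 0.0525,"dz": 0,"wx": 0,"wy": 0,"wz": 0},
])

```text
clock: 9.25
tool_pos: [0.468, -0.0076, 0.1913]
eef_rot: [0.707, -0.035, -0.101, -0.7]
contact_force: [-0.1, -0.3, -0.6]
opening: 0.997
```

```bash
python3 st.py;python3 look.py 8 wrist
```

```text
9.25 q [ 0.2119  0.9559 -0.4909  2.0665  0.8278  0.5424  0.7474] tcp [ 0.468  -0.0076  0.1913]
tip [ 0.4365 -0.0108  0.0283] tip blank mm -133.57190281560526 -0.23992374325538804 yaw 0.09400204231812784 pitch 0.19060379939587868 roll -0.0010394152797564282 F [-0.1004 -0.2874 -0.6414] 0.9968483170363133
9.3 [ 0.4682 -0.0076  0.1916] [ 0.7066 -0.0344 -0.1003 -0.6996] [-0.5688 -0.6889  0.0638] 1.0021507874890596
```

View pics/wrist8.png

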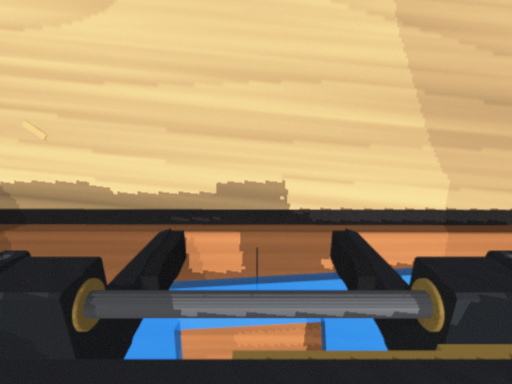

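arm_command([
  {"dx": 0.0024,"dy": -0.0005,"dz": 0,"wx": 0,"wy": 0,"wz": 0},
  {"dx": 0.005,"dy": -0.001,"dz": 0,"wx": 0,"wy": 0,"wz": 0},
  {"dx": 0.0074,"dy": -0.0014,"dz": 0,"wx": 0,"wy": 0,"wz": 0},
  {"dx": 0.01,"dy": -0.0019,"dz": 0,"wx": 0,"wy": 0,"wz": 0},
  {"dx": 0.012,"dy": -0.0023,"dz": 0,"wx": 0,"wy": 0,"wz": 0},
])

```text
clock: 9.8
tool_pos: [0.4791, -0.0065, 0.1913]
eef_rot: [0.706, -0.035, -0.102, -0.699]
contact_force: [-6.0, 0.8, 3.7]
opening: 0.998
```

arm_command([
  {"dx": 0.0016,"dy": -0.0003,"dz": 0,"wx": 0,"wy": 0,"wz": 0},
  {"dx": 0.0032,"dy": -0.0006,"dz": 0,"wx": 0,"wy": 0,"wz": 0},
  {"dx": 0.0048,"dy": -0.0009,"dz": 0,"wx": 0,"wy": 0,"wz": 0},
  {"dx": 0.0064,"dy": -0.0012,"dz": 0,"wx": 0,"wy": 0,"wz": 0},
  {"dx": 0.008,"dy": -0.0015,"dz": 0,"wx": 0,"wy": 0,"wz": 0},
])

```text
clock: 10.3
tool_pos: [0.487, -0.0055, 0.1912]
eef_rot: [0.706, -0.035, -0.102, -0.7]
contact_force: [-5.5, 1.7, 3.7]
opening: 0.999
```

```bash
python3 st.py;python3 look.py 9 wrist
```

```text
10.3 q [ 0.2233  0.9694 -0.5177  2.0079  0.7951  0.5979  0.7904] tcp [ 0.487  -0.0055  0.1912]
tip [ 0.4549 -0.0087  0.0284] tip blank mm -115.091400241372 0.17978134216702288 yaw 0.09514420614870196 pitch 0.1942328371735286 roll -0.0004123446700863842 F [-5.4738  1.678   3.6797] 0.9987060623271825
10.35 [ 0.4873 -0.0055  0.1912] [ 0.7063 -0.0353 -0.1021 -0.6996] [-4.9821  0.5923  3.5725] 0.9970729216395089
```

View pics/wrist9.png

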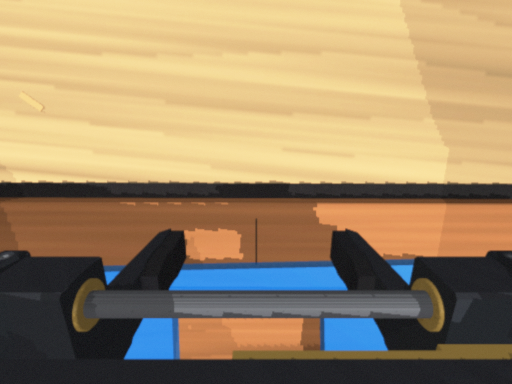

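arm_command([
  {"dx": 0.002,"dy": -0.0004,"dz": 0,"wx": 0,"wy": 0,"wz": 0},
  {"dx": 0.004,"dy": -0.0008,"dz": 0,"wx": 0,"wy": 0,"wz": 0},
  {"dx": 0.006,"dy": -0.0012,"dz": 0,"wx": 0,"wy": 0,"wz": 0},
  {"dx": 0.008,"dy": -0.0016,"dz": 0,"wx": 0,"wy": 0,"wz": 0},
  {"dx": 0.01,"dy": -0.0019,"dz": 0,"wx": 0,"wy": 0,"wz": 0},
])

```text
clock: 10.85
tool_pos: [0.4968, -0.0049, 0.1911]
eef_rot: [0.707, -0.036, -0.102, -0.699]
contact_force: [-5.7, -0.3, 5.0]
opening: 1.0
```

```bash
python3 st.py;python3 look.py 10 side scene;python3 - <<'E'
import cv2
a=cv2.imread("pics/scene10.png")[115:290,165:360];b=cv2.imread("pics/side10.png")[110:285,165:360]
cv2.imwrite("pics/ss10.png",cv2.resize(cv2.hconcat([a,b]),None,fx=2.05,fy=2.05,interpolation=cv2.INTER_CUBIC))
E
```

```text
10.85 q [ 0.2274  0.9764 -0.5278  1.9778  0.7808  0.6243  0.8097] tcp [ 0.4968 -0.0049  0.1911]
tip [ 0.4646 -0.0082  0.0283] tip blank mm -105.39944844639002 -0.2592798254407362 yaw 0.09416235705435136 pitch 0.19538208057795803 roll -0.001251231871131353 F [-5.7121 -0.2543  5.0167] 0.9997312129453667
10.95 [ 0.4971 -0.005   0.1912] [ 0.7066 -0.0361 -0.1021 -0.6992] [-5.2366 -0.2113  4.1665] 0.9984391737466258
```

View pics/ss10.png

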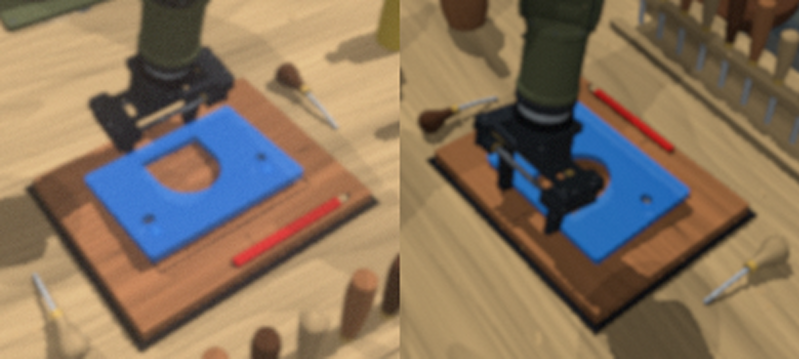

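arm_command([
  {"dx": 0.001,"dy": -0.0002,"dz": 0,"wx": 0,"wy": 0,"wz": 0},
  {"dx": 0.002,"dy": -0.0004,"dz": 0,"wx": 0,"wy": 0,"wz": 0},
  {"dx": 0.003,"dy": -0.0006,"dz": 0,"wx": 0,"wy": 0,"wz": 0},
  {"dx": 0.004,"dy": -0.0008,"dz": 0,"wx": 0,"wy": 0,"wz": 0},
  {"dx": 0.005,"dy": -0.001,"dz": 0,"wx": 0,"wy": 0,"wz": 0},
])

```text
clock: 11.45
tool_pos: [0.5016, -0.0047, 0.1911]
eef_rot: [0.707, -0.036, -0.103, -0.699]
contact_force: [-6.8, -0.8, 5.1]
opening: 0.998
```

```bash
python3 st.py;python3 look.py 11 side scene;python3 - <<'E'
import cv2
a=cv2.imread("pics/scene11.png")[150:260,190:330]
cv2.imwrite("pics/ss11.png",cv2.resize(a,None,fx=5,fy=5,interpolation=cv2.INTER_CUBIC))
E
```

```text
11.45 q [ 0.2291  0.9797 -0.5326  1.9632  0.7743  0.6375  0.8195] tcp [ 0.5016 -0.0047  0.1911]
tip [ 0.4692 -0.008   0.0284] tip blank mm -100.81280279253657 -0.5371142331081316 yaw 0.09458785519550467 pitch 0.1962385342185566 roll -0.0017992572296166576 F [-6.7955 -0.8477  5.0833] 0.9979455321632889
11.55 [ 0.5019 -0.0047  0.1912] [ 0.7068 -0.0362 -0.1025 -0.699 ] [-5.6165 -0.1669  4.4872] 0.9992693462448707
```

View pics/ss11.png

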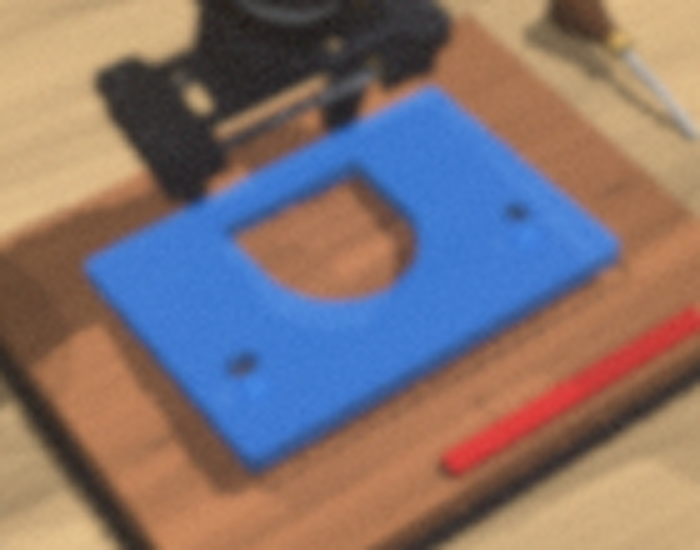

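```bash
python3 - <<'E'
from h import *;from plant import r
np.set_printoptions(precision=4,suppress=True)
c=r.get_calibration("scene")
C=np.array([.5695,.0018]);ya=.0925;X=np.array([np.cos(ya),np.sin(ya)]);Y=np.array([-X[1],X[0]])
f=lambda p,ox,oy,k:np.array([(p[0]+.5)/k-.5+ox,(p[1]+.5)/k-.5+oy])
for n,p in(("a0",f((505,160),165,145,4)),("b0",f((299,285),165,145,4)),("a",f((515,212),190,150,5)),("b",f((243,364),190,150,5))):
    w=cast(c,p,.043)[:2];d=w-C;print(n,w,d@X*1000,d@Y*1000)
E
```

```text
a0 [0.5587 0.0998] -1.6794842829491197 98.62657425124489
b0 [ 0.5854 -0.0774] 8.532927593652179 -80.37115571320041
a [0.5845 0.0886] 22.931684795480233 85.07899800786207
b [ 0.6027 -0.0898] 24.582928451630412 -94.32237285917087
```

arm_command([
  {"dx": -0.004,"dy": 0.001,"dz": 0,"wx": 0,"wy": 0,"wz": 0},
  {"dx": -0.008,"dy": 0.0015,"dz": 0,"wx": 0,"wy": 0,"wz": 0},
  {"dx": -0.014,"dy": -0.03,"dz": 0,"wx": 0,"wy": 0,"wz": 0},
  {"dx": -0.02,"dy": -0.06,"dz": 0,"wx": 0,"wy": 0,"wz": 0},
  {"dx": -0.024,"dy": -0.08,"dz": 0,"wx": 0,"wy": 0,"wz": 0},
], claw=-1)

```text
clock: 12.05
tool_pos: [0.4962, -0.0051, 0.276]
eef_rot: [0.707, -0.034, -0.099, -0.7]
contact_force: [0.9, 0.4, -0.6]
opening: 0.569
```

```bash
python3 st.py
```

```text
12.05 q [ 0.2922  0.8393 -0.6376  1.9593  0.6514  0.7729  0.9064] tcp [ 0.4962 -0.0051  0.276 ]
tip [ 0.4653 -0.0081  0.1129] tip blank mm -104.70509855427183 -0.2583315812459445 yaw 0.09277470691750726 pitch 0.1871645635448483 roll -0.0007080338044000434 F [ 0.9316  0.41   -0.6287] 0.5692398299193377
```

arm_command([
  {"dx": 0.018,"dy": -0.0034,"dz": -0.036,"wx": 0,"wy": 0,"wz": -0.08},
  {"dx": 0.036,"dy": -0.0068,"dz": -0.072,"wx": 0,"wy": 0,"wz": -0.16},
  {"dx": 0.054,"dy": -0.01,"dz": -0.11,"wx": 0,"wy": 0,"wz": -0.24},
  {"dx": 0.0668,"dy": -0.0127,"dz": -0.15,"wx": 0,"wy": 0,"wz": -0.24},
  {"dx": 0.0668,"dy": -0.0127,"dz": -0.15,"wx": 0,"wy": 0,"wz": -0.24},
])

```text
clock: 12.55
tool_pos: [0.5785, -0.1559, 0.2737]
eef_rot: [0.709, 0.029, -0.029, -0.704]
contact_force: [-0.2, 0.1, -0.7]
opening: 0.115
```

```bash
python3 st.py; python3 look.py 12 wrist
```

```text
12.55 q [ 0.5302  0.8995 -0.6281  1.7383  0.7452  0.7579  1.1687] tcp [ 0.5785 -0.1559  0.2737]
tip [ 0.5785 -0.157   0.1077] tip blank mm -5.689052025023918 -158.99311365487648 yaw 0.08187907255110057 pitch 0.0006043048299293524 roll -0.0068201365799646085 F [-0.2237  0.1026 -0.6939] 0.11500043328417783
12.6 [ 0.5777 -0.1522  0.2738] [ 0.7076  0.03   -0.0309 -0.7053] [-0.6564  0.7623 -0.1071] 0.07192051189666268
```

View pics/wrist12.png

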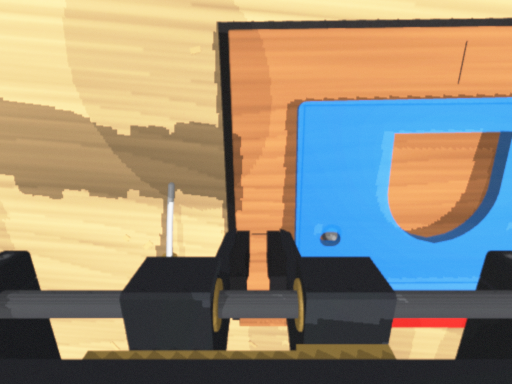

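```bash
python3 - <<'E'
import cv2
a=cv2.imread("pics/wrist12.png")[215:260,300:365]
cv2.imwrite("pics/w12c.png",cv2.resize(a,None,fx=10,fy=10,interpolation=cv2.INTER_CUBIC))
E
```

```text
(no output)
```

View pics/w12c.png

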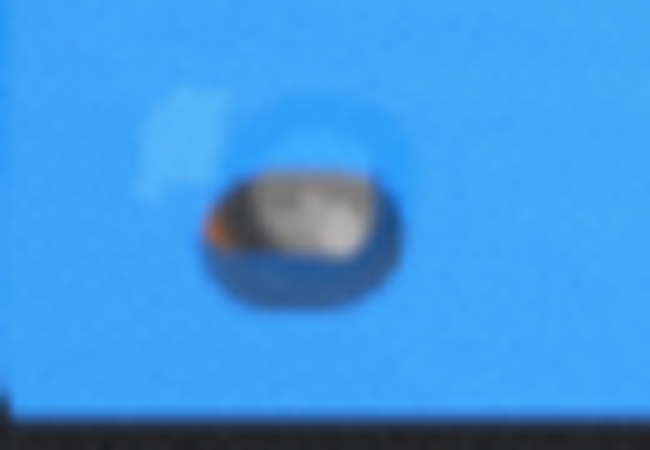

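```bash
python3 look.py 13 scene;python3 - <<'E'
from h import *;import pickle,cv2
np.set_printoptions(precision=4,suppress=True)
c=pickle.load(open("pics/cal12.pkl","rb"))["wrist"]
C=np.array([.5695,.0018]);ya=.0925;X=np.array([np.cos(ya),np.sin(ya)]);Y=np.array([-X[1],X[0]])
def B(w): d=w[:2]-C;return np.array([d@X,d@Y])*1000
for z in(.035,.039,.043): print(z,B(cast(c,(330.2,238.3),z)))
print("pin b tip expected px",proj(c,[*(C+.03*X-.09*Y),.033]),"base",proj(c,[*(C+.03*X-.09*Y),.023]))
print("tip seen",B(cast(c,(331.5,237.3),.033)))
a=cv2.imread("pics/scene13.png")[150:260,190:330]
cv2.imwrite("pics/ss13.png",cv2.resize(a,None,fx=5,fy=5,interpolation=cv2.INTER_CUBIC))
E
```

```text
12.65 [ 0.5773 -0.1494  0.274 ] [ 0.7068  0.0312 -0.0325 -0.706 ] [ 0.0308  1.2678 -0.4831] 0.024556656499951243
0.035 [ 28.0398 -94.5364]
0.039 [ 25.9145 -95.6742]
0.043 [ 23.7893 -96.812 ]
pin b tip expected px [334.5325 239.1612] base [331.7386 234.072 ]
tip seen [ 28.1058 -92.8706]
```

View pics/ss13.png

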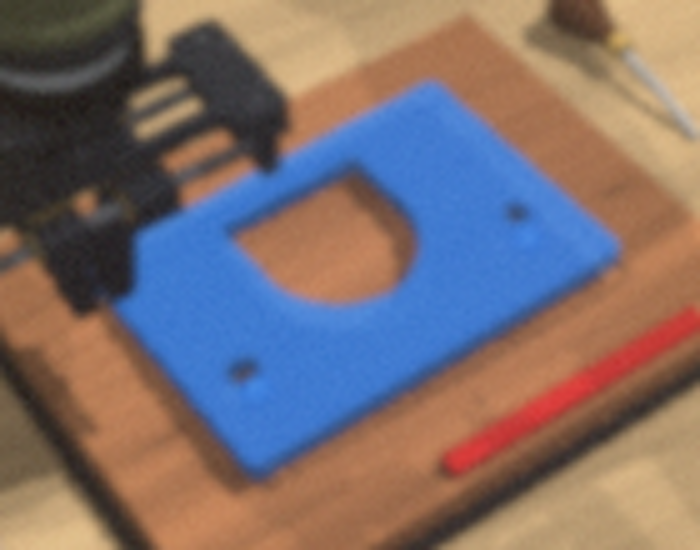

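arm_command([
  {"dx": 0,"dy": 0.03,"dz": 0,"wx": 0,"wy": 0,"wz": 0},
  {"dx": 0,"dy": 0.06,"dz": 0,"wx": 0,"wy": 0,"wz": 0},
  {"dx": 0,"dy": 0.075,"dz": 0,"wx": 0,"wy": 0,"wz": 0},
  {"dx": 0,"dy": 0.08,"dz": 0,"wx": 0,"wy": 0,"wz": 0},
  {"dx": 0,"dy": 0.08,"dz": 0,"wx": 0,"wy": 0,"wz": 0},
])

```text
clock: 13.15
tool_pos: [0.577, -0.1473, 0.1941]
eef_rot: [0.706, 0.032, -0.035, -0.706]
contact_force: [0.2, -0.2, -1.1]
opening: 0.006
```

```bash
python3 st.py; python3 look.py 14 wrist
```

```text
13.15 q [ 0.4734  1.0085 -0.5418  1.7696  0.8527  0.6193  1.0769] tcp [ 0.577  -0.1473  0.1941]
tip [ 0.5765 -0.1474  0.0281] tip blank mm -6.771598004008715 -149.20929211673305 yaw 0.094684420314427 pitch 0.0030734876708333947 roll -0.00015027267939787814 F [ 0.1788 -0.1898 -1.0654] 0.005930312795709347
13.2 [ 0.5774 -0.1476  0.1948] [ 0.7065  0.0327 -0.0339 -0.7061] [-0.0568 -0.1483  0.8181] 0.004284658721204325
```

View pics/wrist14.png

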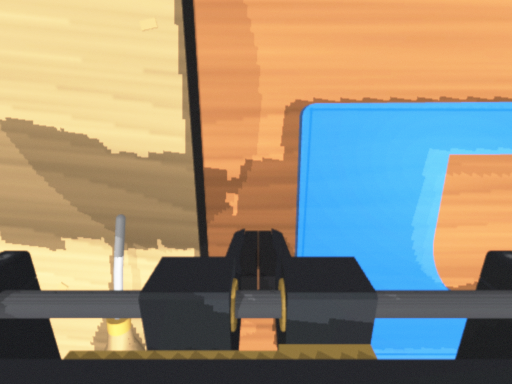

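arm_command([
  {"dx": 0,"dy": 0,"dz": 0.003,"wx": 0,"wy": 0,"wz": 0},
  {"dx": 0,"dy": 0,"dz": 0.006,"wx": 0,"wy": 0,"wz": 0},
  {"dx": 0,"dy": 0,"dz": 0.009,"wx": 0,"wy": 0,"wz": 0},
  {"dx": 0,"dy": 0,"dz": 0.011,"wx": 0,"wy": 0,"wz": 0},
  {"dx": 0,"dy": 0,"dz": 0.012,"wx": 0,"wy": 0,"wz": 0},
])

```text
clock: 13.7
tool_pos: [0.576, -0.1365, 0.1944]
eef_rot: [0.707, 0.032, -0.034, -0.706]
contact_force: [0.2, 0.2, -0.5]
opening: 0.007
```

arm_command([
  {"dx": 0,"dy": 0,"dz": 0.0005,"wx": 0,"wy": 0,"wz": 0},
  {"dx": 0,"dy": 0,"dz": 0.001,"wx": 0,"wy": 0,"wz": 0},
  {"dx": 0,"dy": 0,"dz": 0.0015,"wx": 0,"wy": 0,"wz": 0},
  {"dx": 0,"dy": 0,"dz": 0.002,"wx": 0,"wy": 0,"wz": 0},
  {"dx": 0,"dy": 0,"dz": 0.0025,"wx": 0,"wy": 0,"wz": 0},
])

```text
clock: 14.2
tool_pos: [0.5756, -0.1342, 0.1941]
eef_rot: [0.707, 0.032, -0.034, -0.706]
contact_force: [0.2, -2.3, -0.1]
opening: 0.006
```

```bash
python3 st.py; python3 look.py 15 scene wrist;python3 - <<'E'
import cv2
a=cv2.imread("pics/scene15.png")[150:260,190:330]
cv2.imwrite("pics/ss15.png",cv2.resize(a,None,fx=5,fy=5,interpolation=cv2.INTER_CUBIC))
E
```

```text
14.2 q [ 0.4488  1.0036 -0.5337  1.7843  0.8571  0.6066  1.045 ] tcp [ 0.5756 -0.1342  0.1941]
tip [ 0.5751 -0.1345  0.0281] tip blank mm -6.9715558543106875 -136.19365918516422 yaw 0.09305106135286234 pitch 0.002954933153179029 roll -0.0014380128350210963 F [ 0.2367 -2.3117 -0.1267] 0.005842989150137663
14.3 [ 0.5756 -0.1341  0.1941] [ 0.7069  0.0319 -0.0339 -0.7058] [-0.3392 -1.9264 -0.7498] 0.0037718108567835833
```

View pics/ss15.png

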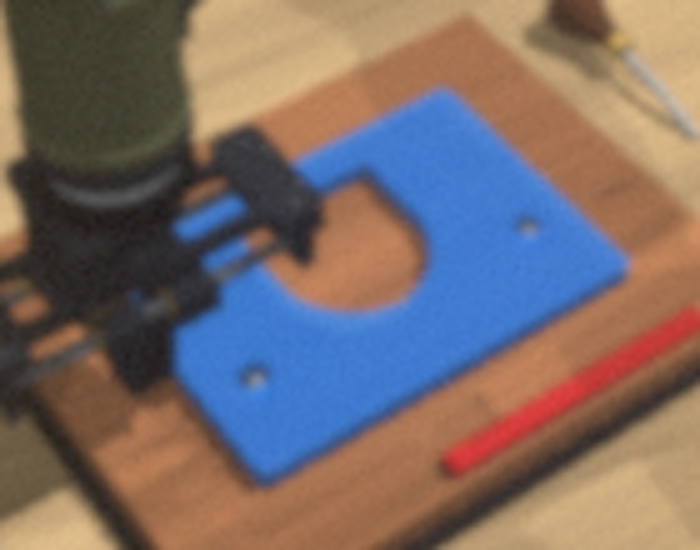

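arm_command([
  {"dx": 0,"dy": 0,"dz": -0.006,"wx": 0,"wy": 0,"wz": 0},
  {"dx": 0,"dy": -0.01,"dz": -0.014,"wx": 0,"wy": 0,"wz": 0},
  {"dx": 0,"dy": -0.05,"dz": -0.014,"wx": 0,"wy": 0,"wz": 0},
  {"dx": 0,"dy": -0.095,"dz": -0.014,"wx": 0,"wy": 0,"wz": 0},
  {"dx": 0,"dy": -0.14,"dz": -0.014,"wx": 0,"wy": 0,"wz": 0},
])

```text
clock: 14.8
tool_pos: [0.577, -0.1483, 0.3362]
eef_rot: [0.706, 0.032, -0.034, -0.706]
contact_force: [0.5, 0.1, 0.3]
opening: 0.005
```

arm_command([
  {"dx": 0.015,"dy": -0.02,"dz": 0.036,"wx": 0,"wy": 0,"wz": 0},
  {"dx": 0.03,"dy": -0.05,"dz": 0.072,"wx": 0,"wy": 0,"wz": 0},
  {"dx": 0.045,"dy": -0.08,"dz": 0.108,"wx": 0,"wy": 0,"wz": 0},
  {"dx": 0.06,"dy": -0.1,"dz": 0.14,"wx": 0,"wy": 0,"wz": 0},
  {"dx": 0.06,"dy": -0.11,"dz": 0.15,"wx": 0,"wy": 0,"wz": 0},
])

```text
clock: 15.3
tool_pos: [0.6241, 0.0121, 0.4474]
eef_rot: [-0.705, -0.036, 0.034, 0.708]
contact_force: [0.0, 0.8, -0.0]
opening: 0.008
```

arm_command([
  {"dx": 0,"dy": 0,"dz": 0,"wx": 0,"wy": 0,"wz": 0},
  {"dx": 0,"dy": 0,"dz": 0,"wx": 0,"wy": 0,"wz": 0},
  {"dx": 0,"dy": 0,"dz": 0,"wx": 0,"wy": 0,"wz": 0},
  {"dx": 0,"dy": 0,"dz": 0,"wx": 0,"wy": 0,"wz": 0},
  {"dx": 0,"dy": 0,"dz": 0,"wx": 0,"wy": 0,"wz": 0},
])

```text
clock: 15.8
tool_pos: [0.6232, 0.0062, 0.4431]
eef_rot: [0.707, 0.031, -0.034, -0.706]
contact_force: [-0.2, 0.2, 1.0]
opening: 0.001
```

```bash
python3 st.py; python3 look.py 16 wrist scene side;python3 - <<'E'
import cv2
a=cv2.imread("pics/wrist16.png")[5:220,110:400]
cv2.imwrite("pics/w16c.png",cv2.resize(a,(783,580),interpolation=cv2.INTER_CUBIC))
a=cv2.imread("pics/scene16.png")[150:260,190:330];b=cv2.imread("pics/side16.png")[150:260,190:330]
cv2.imwrite("pics/ss16.png",cv2.resize(cv2.hconcat([a,b]),None,fx=2.8,fy=2.8,interpolation=cv2.INTER_CUBIC))
E
```

```text
15.8 q [ 0.3086  0.7303 -0.7493  1.5054  0.5292  1.121   1.1139] tcp [0.6232 0.0062 0.4431]
tip [0.6225 0.0059 0.2771] tip blank mm 53.19184913312694 -0.811631237646074 yaw 0.09177987693012504 pitch 0.004269179525105149 roll -0.001181339783221269 F [-0.2343  0.1895  0.9711] 0.0014661516120478375
15.95 [0.6233 0.007  0.4436] [ 0.7067  0.0317 -0.034  -0.706 ] [-0.185   0.8634  0.0186] 0.004445553296170789
```

View pics/w16c.png

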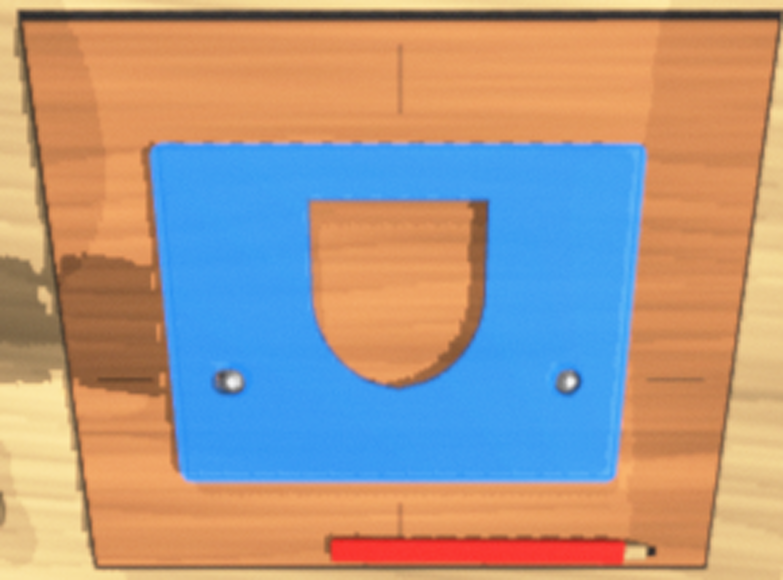

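View pics/ss16.png

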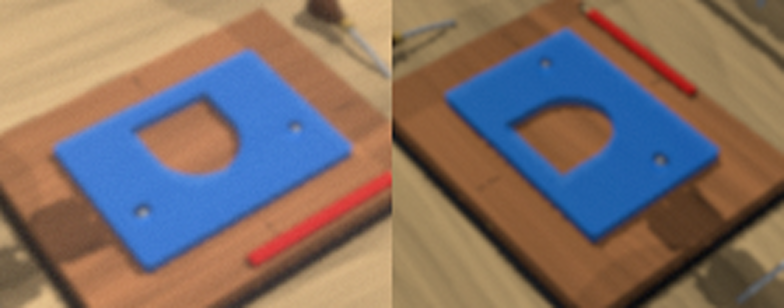

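```bash
python3 - <<'E'
import cv2,pickle
from h import *
np.set_printoptions(precision=4,suppress=True)
im=cv2.imread("pics/wrist16.png")
a=im[130:160,178:214];b=im[130:160,302:338]
cv2.imwrite("pics/w16h.png",cv2.resize(cv2.hconcat([a,b]),None,fx=11,fy=11,interpolation=cv2.INTER_CUBIC))
cal=pickle.load(open("pics/cal16.pkl","rb"));c=cal["wrist"]
C=np.array([.5695,.0018]);ya=.0925;X=np.array([np.cos(ya),np.sin(ya)]);Y=np.array([-X[1],X[0]])
B=lambda w:np.array([(w[:2]-C)@X,(w[:2]-C)@Y])*1000
i=im.astype(int);m=((i[:,:,0]-i[:,:,2]>60)).astype(np.uint8)
n,l,s,ce=cv2.connectedComponentsWithStats(m);k=1+s[1:,4].argmax();mm=(l==k).astype(np.uint8)
cn,_=cv2.findContours(mm,cv2.RETR_CCOMP,cv2.CHAIN_APPROX_NONE);
for q in cn:
    if len(q)>12:
        M=cv2.moments(q);p=(M["m10"]/M["m00"],M["m01"]/M["m00"]);print(len(q),p,B(cast(c,p,.035)))
q=max(cn,key=cv2.contourArea);box=cv2.approxPolyDP(q,8,True)[:,0];print(box)
for p in box: print(p,B(cast(c,p,.035)))
for n,b in(("a",(30,90)),("b",(30,-90))):
    w=C+X*b[0]/1000+Y*b[1]/1000;print(n,proj(c,[*w,.033]),proj(c,[*w,.035]))
for u,v in((-85,120),(-85,-120),(85,-120),(85,120)):
    w=C+X*u/1000+Y*v/1000;print(u,v,[proj(c,[*w,z]) for z in(.035,.038)])
E
```

```text
583 (256.944435377956, 119.06529425935854) [-8.5141 -1.6284]
24 (319.5689655172414, 146.01724137931035) [28.7304 87.471 ]
29 (194.66666666666666, 145.75583864118894) [ 28.131  -90.4426]
228 (257.02577194262096, 109.56479455385363) [-21.0829  -1.4867]
[[166  60]
 [179 182]
 [337 181]
 [347  59]]
[166  60] [ -82.8554 -119.5537]
[179 182] [  81.7466 -117.6585]
[337 181] [ 80.4624 116.8655]
[347  59] [-83.6375 115.2849]
a [320.9731 146.6986] [321.2824 146.9086]
b [195.3816 146.8597] [195.0727 147.0703]
-85 120 [array([350.7494,  57.833 ]), array([351.5088,  57.4539])]
-85 -120 [array([165.4808,  58.1786]), array([164.7217,  57.8027])]
85 -120 [array([177.6278, 184.104 ]), array([177.0544, 184.6739])]
85 120 [array([338.8374, 183.9366]), array([339.4124, 184.5059])]
```

View pics/w16h.png

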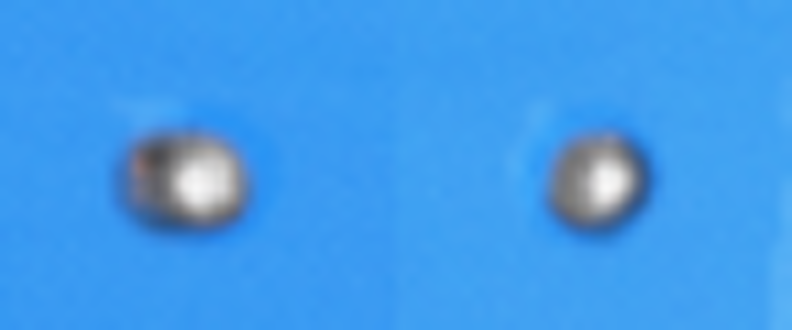

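arm_command([
  {"dx": -0.006,"dy": 0.035,"dz": 0.018,"wx": 0,"wy": 0,"wz": 0},
  {"dx": -0.012,"dy": 0.07,"dz": 0.036,"wx": 0,"wy": 0,"wz": 0},
  {"dx": -0.018,"dy": 0.105,"dz": 0.054,"wx": 0,"wy": 0,"wz": 0},
  {"dx": -0.025,"dy": 0.14,"dz": 0.069,"wx": 0,"wy": 0,"wz": 0},
  {"dx": -0.025,"dy": 0.17,"dz": 0.069,"wx": 0,"wy": 0,"wz": 0},
])

```text
clock: 16.45
tool_pos: [0.5902, 0.0764, 0.2726]
eef_rot: [-0.706, -0.033, 0.036, 0.707]
contact_force: [0.1, -0.1, -0.3]
opening: 0.006
```

arm_command([
  {"dx": 0,"dy": 0.02,"dz": 0,"wx": 0,"wy": 0,"wz": 0},
  {"dx": 0,"dy": 0.04,"dz": 0,"wx": 0,"wy": 0,"wz": 0},
  {"dx": 0,"dy": 0.05,"dz": 0,"wx": 0,"wy": 0,"wz": 0},
  {"dx": 0,"dy": 0.055,"dz": 0,"wx": 0,"wy": 0,"wz": 0},
  {"dx": 0,"dy": 0.055,"dz": 0,"wx": 0,"wy": 0,"wz": 0},
])

```text
clock: 16.95
tool_pos: [0.5915, 0.0736, 0.2188]
eef_rot: [0.707, 0.032, -0.034, -0.706]
contact_force: [0.2, 0.2, 0.1]
opening: 0.006
```

```bash
python3 st.py; python3 look.py 17 wrist
```

```text
16.95 q [ 0.1032  0.9685 -0.5481  1.7652  0.7937  0.6468  0.7512] tcp [0.5915 0.0736 0.2188]
tip [0.591  0.0734 0.0528] tip blank mm 28.056697042908148 69.33095475571052 yaw 0.09329410869729772 pitch 0.0029181238825257668 roll -0.0007052143853122916 F [0.2431 0.2358 0.1333] 0.00561911973163875
17.0 [0.5917 0.0737 0.2194] [ 0.7066  0.0323 -0.0336 -0.7061] [ 0.2301  0.0871 -0.039 ] 0.004763839909179213
```

View pics/wrist17.png

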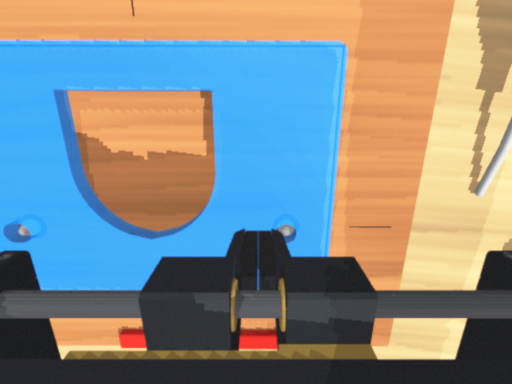

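arm_command([
  {"dx": 0,"dy": 0.004,"dz": 0,"wx": 0,"wy": 0,"wz": 0},
  {"dx": 0,"dy": 0.008,"dz": 0,"wx": 0,"wy": 0,"wz": 0},
  {"dx": 0,"dy": 0.01,"dz": 0,"wx": 0,"wy": 0,"wz": 0},
  {"dx": 0,"dy": 0.012,"dz": 0,"wx": 0,"wy": 0,"wz": 0},
  {"dx": 0,"dy": 0.012,"dz": 0,"wx": 0,"wy": 0,"wz": 0},
])

```text
clock: 17.5
tool_pos: [0.5913, 0.0735, 0.2067]
eef_rot: [0.707, 0.032, -0.034, -0.706]
contact_force: [-0.2, 0.5, 0.4]
opening: 0.003
```

arm_command([
  {"dx": 0,"dy": 0.0005,"dz": 0,"wx": 0,"wy": 0,"wz": 0},
  {"dx": 0,"dy": 0.001,"dz": 0,"wx": 0,"wy": 0,"wz": 0},
  {"dx": 0,"dy": 0.0015,"dz": 0,"wx": 0,"wy": 0,"wz": 0},
  {"dx": 0,"dy": 0.002,"dz": 0,"wx": 0,"wy": 0,"wz": 0},
  {"dx": 0,"dy": 0.0025,"dz": 0,"wx": 0,"wy": 0,"wz": 0},
])

```text
clock: 18.0
tool_pos: [0.5914, 0.0736, 0.2044]
eef_rot: [0.707, 0.032, -0.034, -0.706]
contact_force: [-0.2, -0.1, 0.1]
opening: 0.006
```

```bash
python3 st.py
```

```text
18.0 q [ 0.0938  0.9888 -0.5304  1.7681  0.8131  0.6216  0.735 ] tcp [0.5914 0.0736 0.2044]
tip [0.5909 0.0734 0.0384] tip blank mm 27.969335366953054 69.31108753398982 yaw 0.09339293085063186 pitch 0.002737445472249735 roll -0.000784817514139946 F [-0.1604 -0.0673  0.1231] 0.006239332363580427
```

arm_command([
  {"dx": 0,"dy": 0.0005,"dz": 0,"wx": 0,"wy": 0,"wz": 0},
  {"dx": 0,"dy": 0.001,"dz": 0,"wx": 0,"wy": 0,"wz": 0},
  {"dx": 0,"dy": 0.0015,"dz": 0,"wx": 0,"wy": 0,"wz": 0},
  {"dx": 0,"dy": 0.002,"dz": 0,"wx": 0,"wy": 0,"wz": 0},
  {"dx": 0,"dy": 0.0025,"dz": 0,"wx": 0,"wy": 0,"wz": 0},
])

```text
clock: 18.5
tool_pos: [0.5914, 0.0735, 0.2018]
eef_rot: [0.707, 0.032, -0.034, -0.706]
contact_force: [0.3, -0.3, -0.2]
opening: 0.005
```

arm_command([
  {"dx": 0,"dy": 0.0003,"dz": 0,"wx": 0,"wy": 0,"wz": 0},
  {"dx": 0,"dy": 0.0006,"dz": 0,"wx": 0,"wy": 0,"wz": 0},
  {"dx": 0,"dy": 0.0009,"dz": 0,"wx": 0,"wy": 0,"wz": 0},
  {"dx": 0,"dy": 0.0012,"dz": 0,"wx": 0,"wy": 0,"wz": 0},
  {"dx": 0,"dy": 0.0012,"dz": 0,"wx": 0,"wy": 0,"wz": 0},
])

```text
clock: 19.0
tool_pos: [0.5913, 0.0736, 0.2015]
eef_rot: [0.707, 0.032, -0.034, -0.706]
contact_force: [-2.2, -0.8, 7.6]
opening: 0.007
```

```bash
python3 st.py
```

```text
19.0 q [ 0.0916  0.9927 -0.5265  1.7688  0.8175  0.6163  0.731 ] tcp [0.5913 0.0736 0.2015]
tip [0.5909 0.0734 0.0355] tip blank mm 27.961378312876782 69.26636689132395 yaw 0.09331187010165873 pitch 0.002389980095142708 roll -0.001194706081966368 F [-2.1814 -0.7709  7.6059] 0.006817816049351599
```

arm_command([
  {"dx": 0,"dy": -0.02,"dz": 0,"wx": 0,"wy": 0,"wz": 0},
  {"dx": 0,"dy": -0.03,"dz": -0.03,"wx": 0,"wy": 0,"wz": 0},
  {"dx": 0,"dy": -0.03,"dz": -0.07,"wx": 0,"wy": 0,"wz": 0},
  {"dx": 0,"dy": -0.03,"dz": -0.11,"wx": 0,"wy": 0,"wz": 0},
  {"dx": 0,"dy": -0.03,"dz": -0.136,"wx": 0,"wy": 0,"wz": 0},
])

```text
clock: 19.5
tool_pos: [0.6041, -0.0658, 0.2305]
eef_rot: [0.708, 0.031, -0.033, -0.705]
contact_force: [-0.3, 0.1, -0.5]
opening: 0.004
```

arm_command([
  {"dx": 0,"dy": 0,"dz": 0,"wx": 0,"wy": 0,"wz": 0},
  {"dx": 0,"dy": 0.008,"dz": 0,"wx": 0,"wy": 0,"wz": 0},
  {"dx": 0,"dy": 0.016,"dz": 0,"wx": 0,"wy": 0,"wz": 0},
  {"dx": 0,"dy": 0.022,"dz": 0,"wx": 0,"wy": 0,"wz": 0},
  {"dx": 0,"dy": 0.025,"dz": 0,"wx": 0,"wy": 0,"wz": 0},
])

```text
clock: 20.0
tool_pos: [0.6037, -0.0605, 0.2047]
eef_rot: [0.706, 0.032, -0.035, -0.706]
contact_force: [-0.4, 0.4, 0.2]
opening: 0.006
```

```bash
python3 st.py
```

```text
20.0 q [ 0.3313  1.0036 -0.5617  1.7323  0.8206  0.662   0.9672] tcp [ 0.6037 -0.0605  0.2047]
tip [ 0.603  -0.0605  0.0387] tip blank mm 27.624157706762247 -65.16845047159117 yaw 0.09560835433731786 pitch 0.004243904063521595 roll -7.812208229723838e-05 F [-0.3613  0.4322  0.2107] 0.006239773389956561
```

arm_command([
  {"dx": 0,"dy": 0.0005,"dz": 0,"wx": 0,"wy": 0,"wz": 0},
  {"dx": 0,"dy": 0.001,"dz": 0,"wx": 0,"wy": 0,"wz": 0},
  {"dx": 0,"dy": 0.0015,"dz": 0,"wx": 0,"wy": 0,"wz": 0},
  {"dx": 0,"dy": 0.002,"dz": 0,"wx": 0,"wy": 0,"wz": 0},
  {"dx": 0,"dy": 0.0025,"dz": 0,"wx": 0,"wy": 0,"wz": 0},
])

```text
clock: 20.5
tool_pos: [0.6042, -0.0619, 0.2035]
eef_rot: [0.707, 0.032, -0.034, -0.706]
contact_force: [-0.4, 0.6, 0.4]
opening: 0.007
```

arm_command([
  {"dx": 0,"dy": 0.0003,"dz": 0,"wx": 0,"wy": 0,"wz": 0},
  {"dx": 0,"dy": 0.0006,"dz": 0,"wx": 0,"wy": 0,"wz": 0},
  {"dx": 0,"dy": 0.0009,"dz": 0,"wx": 0,"wy": 0,"wz": 0},
  {"dx": 0,"dy": 0.0012,"dz": 0,"wx": 0,"wy": 0,"wz": 0},
  {"dx": 0,"dy": 0.0014,"dz": 0,"wx": 0,"wy": 0,"wz": 0},
])

```text
clock: 21.0
tool_pos: [0.604, -0.0619, 0.2018]
eef_rot: [0.707, 0.032, -0.034, -0.706]
contact_force: [-0.5, 0.0, -0.5]
opening: 0.001
```

```bash
python3 st.py
```

```text
21.0 q [ 0.3312  1.0076 -0.5574  1.732   0.8251  0.6563  0.9637] tcp [ 0.604  -0.0619  0.2018]
tip [ 0.6036 -0.0621  0.0358] tip blank mm 28.04429394385825 -66.73883930234129 yaw 0.09337614676070885 pitch 0.002831556759897537 roll -0.0008341808553858354 F [-0.5041  0.0185 -0.5418] 0.0013022280391168906
```

arm_command([
  {"dx": 0,"dy": -0.04,"dz": 0,"wx": 0,"wy": 0,"wz": 0},
  {"dx": 0.005,"dy": -0.09,"dz": 0.015,"wx": 0,"wy": 0,"wz": 0},
  {"dx": 0.01,"dy": -0.14,"dz": 0.03,"wx": 0,"wy": 0,"wz": 0},
  {"dx": 0.015,"dy": -0.19,"dz": 0.05,"wx": 0,"wy": 0,"wz": 0},
  {"dx": 0.025,"dy": -0.24,"dz": 0.066,"wx": 0,"wy": 0,"wz": 0},
])

```text
clock: 21.5
tool_pos: [0.621, 0.0033, 0.4323]
eef_rot: [0.707, 0.032, -0.035, -0.706]
contact_force: [1.4, -0.9, -0.3]
opening: 0.005
```

arm_command([
  {"dx": 0,"dy": 0,"dz": 0,"wx": 0,"wy": 0,"wz": 0},
  {"dx": 0,"dy": 0,"dz": 0,"wx": 0,"wy": 0,"wz": 0},
  {"dx": 0,"dy": 0,"dz": 0,"wx": 0,"wy": 0,"wz": 0},
  {"dx": 0,"dy": 0,"dz": 0,"wx": 0,"wy": 0,"wz": 0},
  {"dx": 0,"dy": 0,"dz": 0,"wx": 0,"wy": 0,"wz": 0},
])

```text
clock: 22.0
tool_pos: [0.6214, 0.0016, 0.4287]
eef_rot: [0.707, 0.031, -0.035, -0.706]
contact_force: [-0.2, -0.1, 0.6]
opening: 0.002
```

```bash
python3 st.py; python3 look.py 18 wrist
```

```text
22.0 q [ 0.3172  0.7439 -0.7491  1.5293  0.5461  1.0927  1.105 ] tcp [0.6214 0.0016 0.4287]
tip [0.6205 0.0014 0.2627] tip blank mm 50.699817120581535 -5.129988462400192 yaw 0.09262197270850377 pitch 0.005534184209156983 roll -0.001052582501050614 F [-0.1628 -0.0589  0.5798] 0.0023202313851407867
22.05 [0.6214 0.0018 0.429 ] [ 0.7067  0.0311 -0.0345 -0.706 ] [-0.5308 -0.2804 -0.011 ] 0.008919431546677684
```

View pics/wrist18.png

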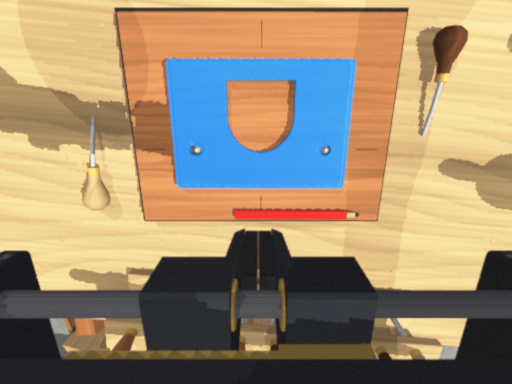

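The picture shows both pins standing in their holes, at pixels (196,150) and (326,150). The template is square to the blank, and the gouges and pencil are where they were. I'm handing the job in.

```bash
python3 -c "
from plant import r
print(r.finish_job())"
```

```text
the job is handed in; nothing more can be done
None
```

The template is seated over both pins, with the round hole on the left pin. I handed the job in at about 22 s with the hand roughly 0.23 m above the plate. `finish_job` gave no verdict.

**What I did:**
- I pushed the left edge sideways, then squared and slid the template forward with two open fingers on the near edge.
- The first sideways push overshot by about 4–5 mm. I corrected this from the right edge, and the template dropped over both pins.
- The arm could not reach the near edge with the tool pointing straight down, so I tilted the hand about 11° for that push.
- The highest force I read was about 9 N, well under the 35 N limit.

**Last checks:**
- **Height:** a light press beside the round hole met the plate at a fingertip height of about 35.5 mm, where a seated plate's top is 35 mm. Beside the slot I felt no contact down to 35.8 mm, so the plate is no higher than that there.
- **Pins and tools:** the last overhead picture shows both pins in their holes, the template square to the blank, and the gouges and pencil unmoved. I did not re-measure the other tools, but the hand never went near them.
- **Disagreement:** the overhead picture from before the presses put the round hole about 1–3 mm off its pin. That is within the camera's error, but the 3 mm limit was not confirmed more tightly than that.

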